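# Load the bench cell tester from the sloped cell track

### The job

Load the two sloped lanes of the cell tester from the sloped track: take the cell at the low end of the track, let the next one roll down to the track's stop, lay the cell in a lane and slide it down until it rests fully home against the lane's brass stop, its sprung contact pressed in; then do the same with the next cell and the other lane. Each stop has been set somewhere in its lane, so feel for it, and be gentle: do not ram or press the cells hard into the tester. Leave the third cell resting at the end of the track and the other things on the bench where they are.

Things in the scene. Friction and masses are not known exactly. Their poses are not given: they have to be found in the camera images.
- cell_a: a D-size battery cell, black sleeve and steel ends, cylinder 33 mm in diameter and 61 mm long, about 130 g (0.10 to 0.17 kg), ends flat; origin at its centre, its x axis along the cylinder. It lies at the low end of the track, axis across the track, and is the first to take.
- cell_b: a D-size battery cell, black sleeve and steel ends, cylinder 33 mm in diameter and 61 mm long, about 130 g (0.10 to 0.17 kg), ends flat; origin at its centre, its x axis along the cylinder. At the start the second in the track, touching cell_a on its uphill side.
- cell_c: a D-size battery cell, black sleeve and steel ends, cylinder 33 mm in diameter and 61 mm long, about 130 g (0.10 to 0.17 kg), ends flat; origin at its centre, its x axis along the cylinder. At the start the third (uppermost) in the track; it stays in the track.
- track_end (a point): centre of a cell resting at the low end of the track, about 52 mm above the bench; x points uphill in plan (level; away from the robot at yaw 0), y across the track, along the cells' axes, z up. Neighbouring cells touch, so a cell can be gripped only by its two flat ends (61 mm), from above.
- track: aluminium chute 155 mm long, 74 mm wide, on plywood feet, sloping down 10 degrees to its -x end; cells roll down it freely. Origin under its middle, on the bench. Its side lips rise 5 mm over its floor (to 11.5 mm below a cell's axis), 66 mm apart inside, 74 mm outside; the stop at the low end is 17 mm high, 40 mm wide.
- tester: plywood stand 180 x 130 mm with two aluminium V lanes (walls at 45 degrees) side by side, 62 mm apart, sloping down 18 degrees to its -x end; origin under its middle, on the bench. The V walls end 20 mm to each side and 5 mm below a lying cell's axis. Stops: brass plates 8 mm thick, 36 wide, to 18 mm above that axis. A cell lies still till pushed with 0.5 to 2.5 N.
- lane_left (a point): point on the axis line of a cell lying in the left lane (+ y side), fixed to the lane near its low end; x points up the lane, z square to it, upwards. A cell lies in the lane with y = z = 0. The lane's brass stop has its uphill face at an unknown x between 0 and 30 mm, so a seated cell's centre is at x = 30.5 to 60.5 mm. The lane's high end is at x = 157 mm.
- lane_right (a point): point on the axis line of a cell lying in the right lane (- y side), fixed to the lane near its low end; x points up the lane, z square to it, upwards. A cell lies in the lane with y = z = 0. The lane's brass stop has its uphill face at an unknown x between 0 and 30 mm, so a seated cell's centre is at x = 30.5 to 60.5 mm. Its stop is set independently of the other.
- contact_left (a joint): sprung contact pin, 10 mm in diameter, in the middle of the left lane's stop: about 0 when free, standing 3 mm out of the stop's face; 0.003 m when a cell has pushed it flush and rests against the stop. The spring is weak (0.4 N flush) and does not push a cell back.
- contact_right (a joint): the same in the right lane's stop
- meter_case: shut steel multimeter case, 130 x 200 x 66 mm, bystander; origin at the centre of its underside
- level: orange spirit level, 22 x 300 x 48 mm, standing on edge, bystander; origin at the centre of its underside
- wrench: green-handled open-end and ring wrench, 196 mm long, lying flat, bystander; origin at the middle of its underside
- pencil_pot: stoneware pot of pencils, 84 mm wide and 100 mm high, pencils to 180 mm, bystander; origin at the centre of its underside
Mind the look-alikes: they are no part of the job. What is shaped like the cell_a but brown or orange is not meant. What is shaped like the cell_c but orange or white is not meant.

How it is judged (in metres and radians):
On the way, in this order (a step that is already met when the one before it is completed fails the run):
1. the first cell is lifted out of the track and the second has rolled down to the track's stop (distance between cell_a and track_end above 0.05 m and distance between cell_b and track_end below 0.005 m and linear speed of cell_b below 0.02 m/s), for 0.2 s.
2. the first cell rests against the stop of one lane (((value of joint contact_left above 0.0015 m and x of cell_a in the frame of lane_left between 0.028 and 0.065 m and angle between the x axis of cell_a and the x axis of lane_left, either way round below 0.07 rad and y of cell_a in the frame of lane_left between -0.004 and 0.004 m and z of cell_a in the frame of lane_left between -0.004 and 0.004 m) or (value of joint contact_right above 0.0015 m and x of cell_a in the frame of lane_right between 0.028 and 0.065 m and angle between the x axis of cell_a and the x axis of lane_right, either way round below 0.07 rad and y of cell_a in the frame of lane_right between -0.004 and 0.004 m and z of cell_a in the frame of lane_right between -0.004 and 0.004 m)) and linear speed of cell_a below 0.01 m/s and contact force between the fingers and cell_a below 0.05 N), for 0.2 s.
At the end, for the whole second after the job is handed in: cell_a and cell_b lie one in each lane of the tester, along the lane (within 4 degrees, 4 mm) and against its stop (its contact pin pressed in over 1.5 of 3 mm), cell_c rests at the end of the track (within 5 mm), all released and at rest ((((value of joint contact_left above 0.0015 m and x of cell_a in the frame of lane_left between 0.028 and 0.065 m and angle between the x axis of cell_a and the x axis of lane_left, either way round below 0.07 rad and y of cell_a in the frame of lane_left between -0.004 and 0.004 m and z of cell_a in the frame of lane_left between -0.004 and 0.004 m) and (value of joint contact_right above 0.0015 m and x of cell_b in the frame of lane_right between 0.028 and 0.065 m and angle between the x axis of cell_b and the x axis of lane_right, either way round below 0.07 rad and y of cell_b in the frame of lane_right between -0.004 and 0.004 m and z of cell_b in the frame of lane_right between -0.004 and 0.004 m)) or ((value of joint contact_right above 0.0015 m and x of cell_a in the frame of lane_right between 0.028 and 0.065 m and angle between the x axis of cell_a and the x axis of lane_right, either way round below 0.07 rad and y of cell_a in the frame of lane_right between -0.004 and 0.004 m and z of cell_a in the frame of lane_right between -0.004 and 0.004 m) and (value of joint contact_left above 0.0015 m and x of cell_b in the frame of lane_left between 0.028 and 0.065 m and angle between the x axis of cell_b and the x axis of lane_left, either way round below 0.07 rad and y of cell_b in the frame of lane_left between -0.004 and 0.004 m and z of cell_b in the frame of lane_left between -0.004 and 0.004 m))) and distance between cell_c and track_end below 0.005 m and linear speed of each of cell_a, cell_b, cell_c below 0.01 m/s and contact force between the fingers and cell_a below 0.05 N and contact force between the fingers and cell_b below 0.05 N and contact force between the fingers and cell_c below 0.05 N); the robot touches nothing.
It fails at once if a cell is rammed or pressed into the tester with over 60 N (all wall and stop contacts added up) (contact force between any of cell_a, cell_b and tester above 60 N).
It fails at once if a bystander is shifted more than 15 mm (distance of any of meter_case, level, wrench, pencil_pot from where it was at the start of the episode above 0.015 m).
It also fails if it takes over 72 s, if anything falls off the work surface, if the arm or the gripper's body presses on something with over 40 N, if the wrist force passes 120 N, or if a joint passes its speed limit or range.

### The arm

A 7-joint arm with a two-finger parallel gripper is mounted at the origin on the work surface. World frame = base frame: x ahead of the robot, y to its left, z up, the work surface at z = 0. Lengths are in mm, angles in rad, forces in N, time in s.
With the tool pointing down it reaches from about 400 to 850 mm from the base axis. Payload 4.5 kg.
Tool frame: the origin (TCP) lies between the finger pads; the fingertips stand 17 mm ahead of it and the grasp point (between the pads) lies 2 mm behind it (env.tip_reach is the distance from the TCP to the fingertips, in mm); z points along the fingers, y is the line along which they close (so a half turn about z gives the same grasp; the last joint's range is limited). The gripper opens to 88 mm and grips with 3 to 60 N. Pads are 18 mm wide; open, the fingers measure 123 mm over their backs; the gripper's body (75 mm by 187 mm) begins 45 mm behind the grasp point.
Start: joints at [-1.067, 0.689, -0.195, 1.565, 0.157, 0.902, -0.215], TCP at [282.928, 557.318, 255.743] pointing down, gripper open.
Joint ranges: [-3.01, 3.01], [-0.46, 2.08], [-1.47, 1.51], [0.13, 2.56], [-1, 4.14], [0.04, 2.09], [-2.66, 2.66]. Speed limits (rad/s): [2.57, 2.57, 3.14, 3.14, 3.14, 3.14, 3.14].

### API

Orientations are given as a unit quaternion [w, x, y, z].
In Python, from station import env gives the robot as it stands.
- The arm moves only by the tool arm_command, never from a script. Its argument "commands" is a list of rows, each a list of 7 numbers: the shift along the tool's x, y, z in cm, then the turn, a rotation vector about the tool's x, y, z in rad, then the closure, from -1 (fully open) to 1 (shut). In form: [[x, y, z, ax, ay, az, fingers], ...]. A call has 1 to 5 rows; each row is the pose to reach, as a shift and turn from the pose commanded when the call began, along the tool's axes at that moment; what a row does not reach only later rows make up. A row lasts 1/8 s, in which the tool goes at most 62.5 mm and 10.7 degrees, less where a joint would pass 70% of its speed; a pose out of reach is approached as far as the arm can. A call with a gripper value outside its range is refused whole. The fingers move at their own pace and stop on an object; "squeeze" is the grip in N (left out, the last holds). Time passes only in rows, so rows that repeat a pose let the fingers close. It gives the time, the measured TCP pose, the force, the opening and the grip force at its end, in the units of the state.
- env.state(): the state, without advancing time (a new reading comes with each control period).
- env.get_image(name): name is "side" or "top"; returns a dict with "color" (400x640x3 uint8, red, green, blue), "fov_y" (degrees; the focal length in pixels is half the picture's height over the tangent of half this angle, whatever the lens; pixels are square), "cx", "cy" (the principal point, pixels), "dist" ([k1, k2, p1, p2, k3] as OpenCV has them; the pictures are not rectified), "rvec" (rotation vector, rad) and "tvec" (3), from world to camera coordinates, as OpenCV has them. Camera axes: x right, y down, z forward; pixel columns grow to the right and rows downward; lengths in mm; the calibration is good to about 2 mm. A picture is of the moment at which its call begins. There is no depth.
- env.job_done(): hands the job in; it is judged then, once.
The state is a dict: "time_s": time; "joint_pos": joint angles; "joint_vel": joint speeds; "effort": joint torques, N m; "tcp_pos": TCP position; "tcp_rot": TCP orientation; "ft_force": force on the tool from outside, world axes, zero at the start; "torque": the same for the moment, N m; "opening": finger opening in mm; "finger_force": force on a finger pad.
Only numpy, scipy, OpenCV 4.12 (cv2) and the standard library are available. Lean on these libraries where they do the work, as an engineer would, in place of code of your own. Each camera call takes 0.05 s, during which the arm holds its last target. There are 200 camera calls.

## Working session

There is one attempt and no reset: what is moved stays moved. The work goes in short steps, Python scripts to look and compute and a tool call to move; the robot and the scene stay as the last step left them, time stands still between calls to the robot, and variables do not carry over. Pictures are saved under pics/ and viewed, at most 10 in all, crops included, and the job is handed in when it is done.

Besides the shell and the picture viewer there is one more tool, called after "Emit:" by a JSON object that holds its "api" and its "payload", one argument or row to a line. arm_command: Moves the arm, as the interface text tells. Its arguments: {"type":"object","properties":{"commands":{"type":"array"},"squeeze":{"type":"number"}},"required":["commands"]}

```bash
ls; mkdir -p pics
python3 - <<'E'
from station import env
import cv2,pickle
d={}
for n in("side","top"):
    g=env.get_image(n);d[n]=g;cv2.imwrite(f"pics/{n}0.png",g["color"][:,:,::-1])
    print(n,{k:v for k,v in g.items() if k!="color"})
pickle.dump(d,open("im0.pkl","wb"))
print(env.state(),env.tip_reach)
E
```

```text
pics
side {'fov_y': 56.49503184266608, 'cx': 324.54768715398495, 'cy': 195.87411527501038, 'dist': array([0.01177163, 0.        , 0.        , 0.        , 0.        ]), 'rvec': array([ 0.32069923, -2.85856386,  1.02378451]), 'tvec': array([ 544.97605018,  179.92946288, 1092.9233555 ])}
top {'fov_y': 43.932964592460344, 'cx': 319.4597112063432, 'cy': 203.48963211655447, 'dist': array([0.05326881, 0.        , 0.        , 0.        , 0.        ]), 'rvec': array([ 2.16544628, -2.10121403,  0.17784646]), 'tvec': array([ -46.81308388,  587.66726597, 1455.81588028])}
{'time_s': 0.1, 'joint_pos': array([-1.0671774 ,  0.68990085, -0.19450894,  1.56621084,  0.15732386,
        0.90250309, -0.21510339]), 'joint_vel': array([-1.45322257e-03, -2.56056397e-03,  8.62171326e-04, -2.49291005e-03,
        6.45639568e-05, -1.67116093e-03,  5.97017314e-04]), 'effort': array([-3.51165771e-03, -5.28503394e+01, -1.27136685e+00, -1.53836453e+01,
       -5.24995546e-02,  1.99252812e-03,  5.74601086e-05]), 'tcp_pos': array([282.76198426, 556.78829981, 254.99725431]), 'tcp_rot': array([-1.19034579e-04,  2.32718133e-01,  9.72543884e-01, -8.06164117e-04]), 'ft_force': array([-0.85171101, -0.12751841,  0.1958019 ]), 'torque': array([ 0.00476609,  0.00067995, -0.00873341]), 'finger_force': 0.0, 'opening': 88.12521425846919} 17.0
```

View pics/side0.png

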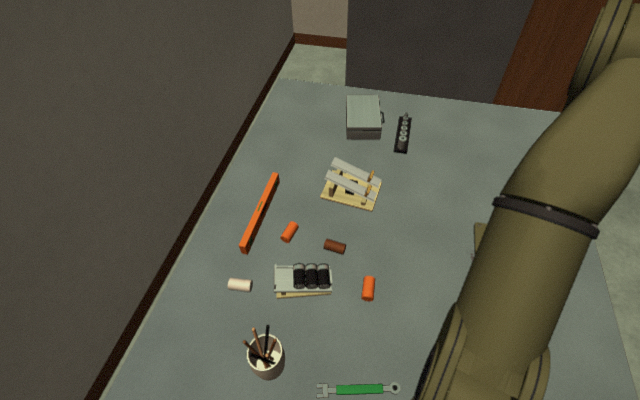

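View pics/top0.png

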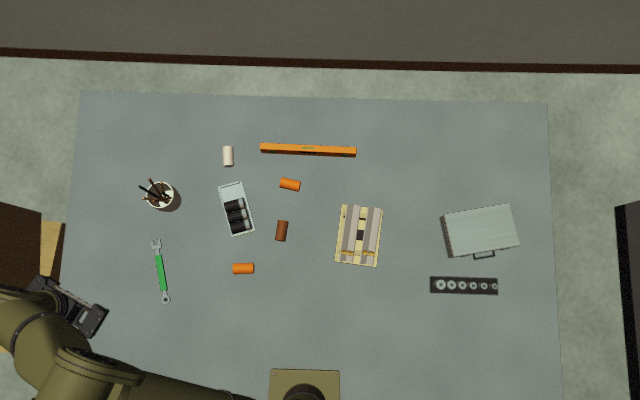

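The top view shows the track near (237,208), its low end toward the robot with three black cells at about (239,226), (236,215) and (234,204). The tester is at (359,236). The side view has the track at (303,280) and the tester at (352,185). Next I'll enlarge both.

Run:
```python
import cv2,pickle,numpy as np
d=pickle.load(open("im0.pkl","rb"))
t=d["top"]["color"][:,:,::-1];s=d["side"]["color"][:,:,::-1]
f=lambda im,x,y,w,h,k:cv2.resize(im[y:y+h,x:x+w],None,fx=k,fy=k,interpolation=cv2.INTER_CUBIC)
a=np.hstack([f(t,210,175,50,70,4),f(t,325,195,66,80,4)[:280]]) 
b=np.hstack([f(s,265,255,75,50,4),f(s,315,152,75,62,4)[:200]]) if 0 else None
c=np.zeros((600,800,3),np.uint8)
c[:350,:250]=f(t,210,175,50,70,5); c[:400,260:590]=f(t,325,195,66,80,5)
c2=f(s,265,255,75,50,5);
cv2.imwrite("pics/crop_top.png",c[:400,:590])
o=np.zeros((310,800,3),np.uint8);o[:250,:375]=c2;o[:,400:775]=f(s,315,152,75,62,5)
cv2.imwrite("pics/crop_side.png",o)
```

```text
(no output)
```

View pics/crop_top.png

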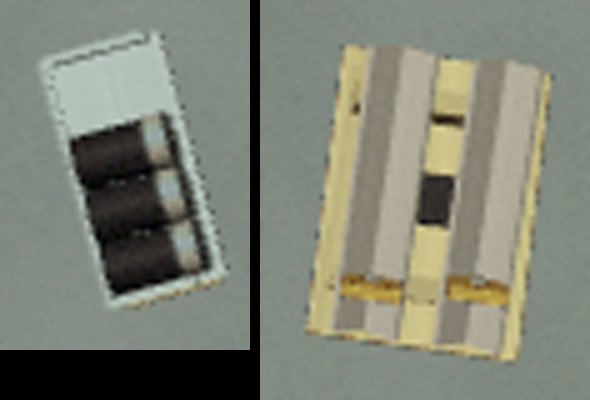

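View pics/crop_side.png

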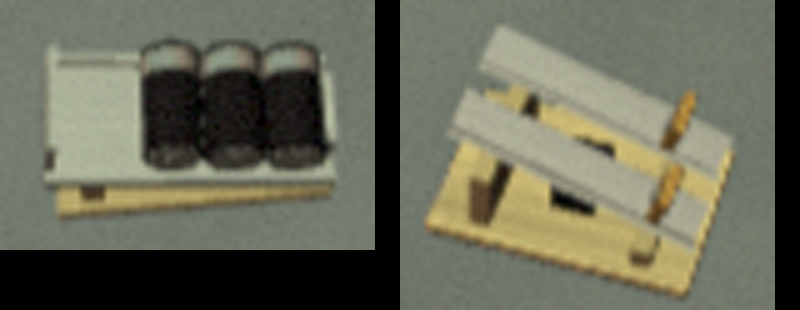

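The top crop shows the chute corners at crop (40,60), (155,35), (225,272) and (110,305), with three cells against the low stop. The tester base corners are at (343,45), (550,70), (517,360) and (307,330), and the brass stops are near y≈290. The side crop shows the near ends of the cells at (292,156), (232,157) and (171,156), and the two lanes with brass stops at (667,195) and (680,120). Next I'll fit poses to these points.

```bash
cat > geo.py <<'E'
import numpy as np,cv2,pickle
from scipy.spatial.transform import Rotation as R
from scipy.optimize import least_squares
d=pickle.load(open("im0.pkl","rb"))
def proj(cam,P):
    g=d[cam];f=200/np.tan(np.radians(g["fov_y"]/2))
    K=np.array([[f,0,g["cx"]],[0,f,g["cy"]],[0,0,1]])
    return cv2.projectPoints(np.float64(P).reshape(-1,1,3),g["rvec"],g["tvec"],K,g["dist"])[0][:,0]
def frame(x,y,z,yaw,slope):  # x uphill
    return R.from_euler("ZY",[yaw,-slope]).as_matrix(),np.array([x,y,z])
S10,S18=np.radians([10,18])
def trackpts(p):
    x,y,yaw,lo,dy=p
    M,o=frame(x,y,52,yaw,S10)
    lip=[[lo+155,37,-11.5],[lo+155,-37,-11.5],[lo,-37,-11.5],[lo,37,-11.5]]
    L=[[33*k,s*30.5+dy,0] for k in range(3) for s in(1,-1)]
    return np.array(lip)@M.T+o,np.array(L)@M.T+o
def testpts(p):
    x,y,yaw,b,xl,h,x0,sL,sR=p
    M0,o=frame(x,y,0,yaw,0);M,_=frame(0,0,0,yaw,S18)
    base=np.array([[90,65,b],[90,-65,b],[-90,-65,b],[-90,65,b]])@M0.T+o
    out={"base":base}
    for n,yy,s in(("L",31,sL),("R",-31,sR)):
        oo=o+M0@[xl,yy,h]
        out[n]=np.array([[157,20,-5],[157,-20,-5],[x0,-20,-5],[x0,20,-5]])@M.T+oo
        out[n+"s"]=np.array([[s,18,18],[s,-18,18],[s-8,-18,18],[s-8,18,18]])@M.T+oo
        out[n+"o"]=(oo,M)
    return out
E
cat > fit.py <<'E'
from geo import *
ct=lambda a,ox=0,bx=210,by=175:(np.float64(a)-[ox,0])/5+[bx,by]-.4
tt=ct([[40,60],[155,35],[225,272],[110,305]])
tl=ct([[106,265],[203,248],[90,213],[187,203],[73,158],[168,138]])  # a,b,c  +y,-y
sn=ct([[294,156],[232,157],[171,156]],0,265,255)
def rt(p):
    lip,c=trackpts(p)
    return np.concatenate([(proj("top",lip)-tt).ravel(),(proj("top",c)-tl).ravel(),(proj("side",c[::2])-sn).ravel(),[p[4]/3]])
r=least_squares(rt,[520,190,.2,-18,0],loss="soft_l1");print(r.x.round(3));print(rt(r.x).round(1))
C=lambda a:ct(a,260,325,195);D=lambda a:ct(a,400,315,152)
tb=C([[343,45],[550,70],[517,360],[307,330]])
tL=C([[371,45],[437,55],[395,335],[337,328]]);tR=C([[476,58],[545,70],[495,350],[437,340]])
sL=D([[448,130],[470,90],[710,208],[695,243]]);sR=D([[480,68],[503,27],[733,137],[718,172]])
sb=D([[428,225],[687,295]])
tsL=C([[344,275],[403,280]]);tsR=C([[449,277],[510,288]])
def rs(p):
    o=testpts(p);q=lambda c,k:proj(c,o[k])
    return np.concatenate([v.ravel() for v in[q("top","base")-tb,q("top","L")-tL,q("top","R")-tR,q("side","L")-sL,q("side","R")-sR,q("side","base")[[0,3]]-sb]]+[[(p[3]-12)/5]])
r2=least_squares(lambda p:rs(np.r_[p,10,10]),[480,-100,-.1,12,-60,60,-20],loss="soft_l1")
p=np.r_[r2.x,15,15];print(p.round(3));print(rs(p).round(1))
np.savez("fit.npz",t=r.x,s=p)
E
cat > ov.py <<'E'
from geo import *
import sys
def ov(t,s,name):
    z=np.load("fit.npz");lip,c=trackpts(t);o=testpts(s)
    tiles=[]
    for cam,x,y,w,h in(("top",320,192,75,75),("side",312,150,75,75)):
        k=5.3;im=cv2.resize(d[cam]["color"][y:y+h,x:x+w,::-1],None,fx=k,fy=k,interpolation=cv2.INTER_CUBIC)
        for n,col in(("base",(0,0,255)),("L",(0,255,0)),("R",(0,255,0)),("Ls",(255,0,255)),("Rs",(255,0,255))):
            cv2.polylines(im,[np.int32(((proj(cam,o[n])-[x,y]+.5)*k-.5)*8)],True,col,1,cv2.LINE_AA,3)
        tiles.append(im)
    A=np.hstack(tiles);tiles=[]
    for cam,x,y,w,h in(("top",205,176,75,38+32),("side",262,250,75,70)):
        k=5.3;im=cv2.resize(d[cam]["color"][y:y+h,x:x+w,::-1],None,fx=k,fy=k,interpolation=cv2.INTER_CUBIC)
        P=lambda q:np.int32(((proj(cam,q)-[x,y]+.5)*k-.5)*8)
        cv2.polylines(im,[P(lip)],True,(0,0,255),1,cv2.LINE_AA,3)
        M,_=frame(0,0,0,t[2],S10);a=np.linspace(0,2*np.pi,40)
        ring=16.5*np.c_[np.cos(a),0*a,np.sin(a)]@M.T
        for q in c: cv2.polylines(im,[P(q+ring)],True,(0,255,0),1,cv2.LINE_AA,3)
        tiles.append(im)
    B=np.hstack(tiles)
    cv2.imwrite(name,np.vstack([A,B])[:, :800][:770]);return A,B
z=np.load("fit.npz");A,B=ov(z["t"],z["s"],"pics/x.png")
cv2.imwrite("pics/ovA%s.png"%sys.argv[1],A);cv2.imwrite("pics/ovB%s.png"%sys.argv[1],B)
cv2.imwrite("pics/ov%s.png"%sys.argv[1],cv2.resize(np.vstack([A,B]),None,fx=.76,fy=.76,interpolation=cv2.INTER_AREA))
E
python3 fit.py && python3 ov.py 1
```

```text
[ 5.14980e+02  2.06255e+02  2.99000e-01 -2.42540e+01 -6.90000e-02]
[-0.2 -0.1  0.7 -1.4  0.2  0.6 -0.6  0.5 -0.3  0.3  0.1 -1.7 -0.   0.1
  0.4 -3.2  0.5  0.5  1.3 -0.8  0.5  0.8  0.5  0.5  0.2  0.6 -0. ]
[ 5.02110e+02 -1.52421e+02 -1.05000e-01  7.83300e+00 -7.41690e+01
  4.52730e+01 -1.53520e+01  1.50000e+01  1.50000e+01]
[ 0.2 -0.3  0.2  0.3  0.1  0.  -0.1  0.2 -0.1  0.2  0.2 -0.   0.5  0.3
 -1.1 -0.2 -0.2  0.4 -0.5 -0.2  1.1  0.1 -0.6  0.3  0.4  0.4  0.  -0.3
 -0.2 -1.  -0.2  1.1  0.2 -0.5 -0.6 -0.5 -0.3 -0.2 -0.1  1.3 -0.5 -0.1
  0.4 -0.4 -0.8]
```

View pics/ovA1.png

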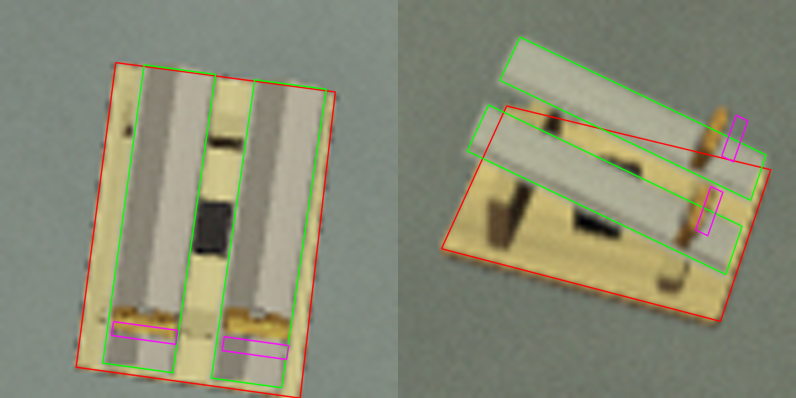

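View pics/ovB1.png

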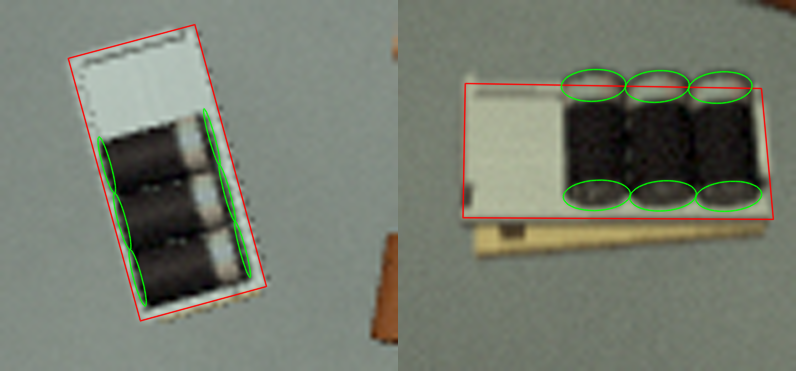

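The tester overlay matches in both views. The stops look to be at about x≈22 mm (left) and 27 mm (right). The track overlay also fits, with track_end near (515, 206) and yaw 0.30. Next is a planner that prints the move numbers.

```bash
cat > plan.py <<'E'
import numpy as np,sys
from geo import *
from station import env
z=np.load("fit.npz");T=z["t"];o=testpts(z["s"])
Mt=R.from_euler("Z",T[2]).as_matrix();ot=np.array([T[0],T[1],52.])
def tool(yv,zv): return np.c_[np.cross(yv,zv),yv,zv]
def track(dx,dy,dz): return ot+Mt@[dx,dy,dz],tool(Mt[:,1],np.array([0,0,-1.]))
def lane(n,x,h,y=0):
    oo,M=o[n+"o"]; return oo+M@[x,y,h],tool(M[:,0],-M[:,2])
def go(tp):
    s=env.state();w,x,y,zz=s["tcp_rot"];Q=R.from_quat([x,y,zz,w])
    dp=Q.inv().apply(tp[0]-s["tcp_pos"])/10;dr=(Q.inv()*R.from_matrix(tp[1])).as_rotvec()
    print("target",tp[0].round(1),"row",dp.round(2),dr.round(3),"t",round(s["time_s"],2),"dist",round(10*np.linalg.norm(dp)),"deg",np.degrees(np.linalg.norm(dr)).round())
def where(n):
    s=env.state();oo,M=o[n+"o"] if n in"LR" else (ot,Mt);print(n,"tcp",(M.T@(s["tcp_pos"]-oo)).round(1),"F",(M.T@s["ft_force"]).round(1),"j",s["joint_pos"].round(2))
E
python3 -c "
from plan import *
print(o['Lo'][0],o['Ro'][0]);go(track(0,0,203))"
```

```text
[ 431.59961645 -113.81698291   45.27310505] [ 425.10005866 -175.4753623    45.27310505]
target [515.  206.3 255. ] row [-36.57 -20.74   0.04] [-0.002 -0.    -0.769] t 0.1 dist 420 deg 44.0
```

Emit:
{"api": "arm_command", "payload": {
  "commands": [
    [-6,-3.4,0,0,0,-0.15,-1],
    [-12,-6.8,0,0,0,-0.3,-1],
    [-18,-10.2,0,0,0,-0.45,-1],
    [-24,-13.6,0,0,0,-0.6,-1],
    [-30,-17,0,0,0,-0.769,-1]
  ],
  "squeeze": 15
}}

```text
time_s: 0.72
tcp_pos: [456.4, 295.0, 255.5]
tcp_rot: [-0.0, -0.152, 0.988, -0.0]
ft_force: [0.6, -0.3, -1.0]
opening: 88.0
finger_force: 0.0
```

```bash
python3 -c "
from plan import *
go(track(0,0,60));where('T')"
```

```text
target [515.  206.3 112. ] row [ -2.93 -10.21  14.35] [-0.    -0.     0.006] t 0.72 dist 179 deg 0.0
T tcp [-29.8 102.  203.5] F [ 0.4 -0.5 -1. ] j [-0.38  0.61 -0.46  1.8   0.36  0.81  0.86]
```

Emit:
{"api": "arm_command", "payload": {
  "commands": [
    [-1.5,-5.1,2,0,0,0,-1],
    [-2.9,-10.2,4,0,0,0,-1],
    [-2.9,-10.2,9,0,0,0,-1],
    [-2.9,-10.2,13.4,0,0,0,-1],
    [-2.9,-10.2,13.4,0,0,0,-1]
  ]
}}

```text
time_s: 1.35
tcp_pos: [511.3, 206.7, 119.1]
tcp_rot: [-0.003, -0.149, 0.989, -0.001]
ft_force: [-0.5, 0.1, 0.6]
opening: 88.2
finger_force: 0.0
```

Run:
```python
from plan import *
go(track(0,0,9));where('T')
g=env.get_image("top");s=env.get_image("side")
f=lambda im,x,y,w,h,k:cv2.resize(im[y:y+h,x:x+w,::-1],None,fx=k,fy=k,interpolation=cv2.INTER_CUBIC)
cv2.imwrite("pics/close1.png",np.hstack([f(g["color"],200,170,80,80,5),f(s["color"],260,220,80,80,5)]))
```

```text
target [515.  206.3  61. ] row [-0.38 -0.14  5.8 ] [-0.001 -0.007  0.   ] t 1.35 dist 58 deg 0.0
T tcp [-3.4  1.5 67.1] F [-0.4  0.2  0.6] j [-0.26  0.82 -0.34  1.89  0.51  0.53  0.92]
```

View pics/close1.png

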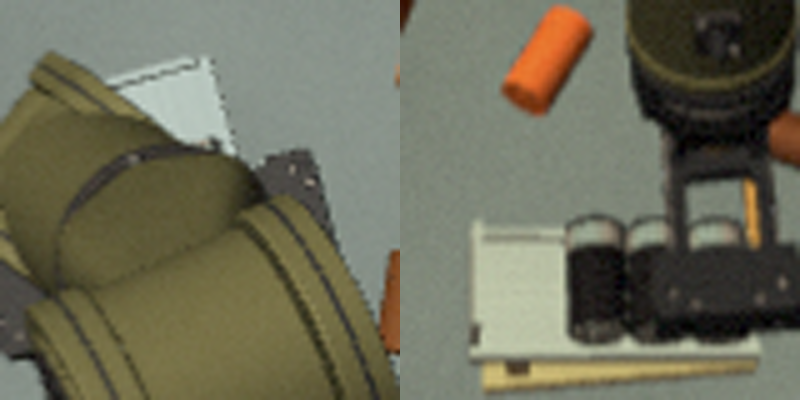

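The side view shows the gripper centred over cell_a, with the far finger clear beyond the cell's end at (690,210). Going down in two steps.

Emit:
{"api": "arm_command", "payload": {
  "commands": [
    [-0.2,-0.1,2,0,0,0,-1],
    [-0.2,-0.1,4.5,0,0,0,-1],
    [-0.2,-0.1,4.5,0,0,0,-1]
  ]
}}

```text
time_s: 1.82
tcp_pos: [515.8, 207.9, 77.5]
tcp_rot: [0.0, -0.149, 0.989, -0.0]
ft_force: [-0.6, -0.2, 0.1]
opening: 88.3
finger_force: 0.0
```

```bash
python3 -c "
from plan import *
go(track(0,0,9));where('T')"
```

```text
target [515.  206.3  61. ] row [ 0.13 -0.13  1.65] [-0.     0.001  0.001] t 1.82 dist 17 deg 0.0
T tcp [ 1.3  1.3 25.5] F [-0.6  0.   0.1] j [-0.29  0.88 -0.29  1.9   0.55  0.44  0.88]
```

Emit:
{"api": "arm_command", "payload": {
  "commands": [
    [0.1,-0.1,1,0,0,0,-1],
    [0.1,-0.1,1.6,0,0,0,-1],
    [0.1,-0.1,1.6,0,0,0,0.5],
    [0.1,-0.1,1.6,0,0,0,0.5],
    [0.1,-0.1,1.6,0,0,0,0.5]
  ]
}}

```text
time_s: 2.45
tcp_pos: [515.1, 206.2, 60.9]
tcp_rot: [0.0, -0.149, 0.989, -0.0]
ft_force: [-0.2, 0.5, -0.3]
opening: 60.6
finger_force: 15.0
```

Emit:
{"api": "arm_command", "payload": {
  "commands": [
    [0,0,0,0,0,0,0.5],
    [0,0,0,0,0,0,0.5]
  ]
}}

```text
time_s: 2.7
tcp_pos: [515.2, 206.2, 60.9]
tcp_rot: [0.0, -0.149, 0.989, -0.0]
ft_force: [0.7, -0.0, 2.5]
opening: 60.8
finger_force: 15.0
```

```bash
python3 -c "
from plan import *
where('T');print(env.state()['opening'],env.state()['finger_force'])"
```

```text
T tcp [ 0.1 -0.1  8.9] F [ 0.6 -0.2  2.5] j [-0.31  0.91 -0.27  1.9   0.57  0.4   0.87]
60.7517962427141 14.99005990801379
```

Emit:
{"api": "arm_command", "payload": {
  "commands": [
    [0.1,0,-0.7,0,0,0,0.5],
    [0.3,0,-1.7,0,0,0,0.5],
    [0.5,0,-3,0,0,0,0.5],
    [0.5,0,-6,0,0,0,0.5],
    [0.5,0,-12,0,0,0,0.5]
  ]
}}

```text
time_s: 3.32
tcp_pos: [508.7, 204.0, 181.0]
tcp_rot: [-0.002, -0.149, 0.989, -0.001]
ft_force: [2.4, 0.3, -1.1]
opening: 60.8
finger_force: 15.0
```

```bash
python3 -c "
from plan import *
where('T');print(env.state()['opening'],env.state()['finger_force']);go(lane('L',85,90))"
```

```text
T tcp [ -6.6  -0.3 129. ] F [ 2.4 -0.4 -1.1] j [-0.22  0.72 -0.42  1.86  0.45  0.66  0.97]
60.75312965060923 14.987774631008506
target [ 484.3 -119.4  157.1] row [ 11.87 -30.18   2.45] [-0.209 -0.312  1.957] t 3.33 dist 325 deg 114.0
```

Emit:
{"api": "arm_command", "payload": {
  "commands": [
    [1.2,-3,-0.6,-0.02,-0.03,0.18,0.5],
    [2.4,-6,-1.2,-0.04,-0.06,0.36,0.5],
    [3.6,-9,-1.8,-0.06,-0.09,0.54,0.5],
    [4.8,-12,-2.4,-0.08,-0.12,0.72,0.5],
    [6,-15,-3,-0.096,-0.143,0.9,0.5]
  ]
}}

```text
time_s: 3.95
tcp_pos: [496.5, 42.6, 211.7]
tcp_rot: [0.062, 0.299, 0.951, 0.056]
ft_force: [0.1, -0.1, -1.2]
opening: 60.9
finger_force: 15.0
```

```bash
python3 -c "
from plan import *
go(lane('L',85,90))"
```

```text
target [ 484.3 -119.4  157.1] row [ -7.87 -14.67   4.06] [-0.108 -0.168  1.05 ] t 3.95 dist 171 deg 61.0
```

Emit:
{"api": "arm_command", "payload": {
  "commands": [
    [-1.6,-3,0,-0.02,-0.033,0.18,0.5],
    [-3.2,-6,0,-0.04,-0.066,0.37,0.5],
    [-4.8,-9,1,-0.06,-0.1,0.55,0.5],
    [-6.4,-12,2,-0.08,-0.133,0.74,0.5],
    [-7.5,-14.2,3.5,-0.1,-0.155,0.92,0.5]
  ]
}}

```text
time_s: 4.58
tcp_pos: [481.3, -85.7, 183.9]
tcp_rot: [0.087, 0.612, 0.782, 0.083]
ft_force: [-0.3, 0.6, -0.8]
opening: 60.5
finger_force: 15.0
```

Emit:
{"api": "arm_command", "payload": {
  "commands": [
    [0,0,0,0,0,0.1,0.5],
    [0,0,0,0,0,0.12,0.5],
    [0,0,0,0,0,0.12,0.5]
  ]
}}

```text
time_s: 4.95
tcp_pos: [481.6, -83.8, 183.8]
tcp_rot: [0.082, 0.656, 0.745, 0.089]
ft_force: [1.3, 0.1, -1.2]
opening: 61.2
finger_force: 15.0
```

```bash
python3 -c "
from plan import *
go(lane('L',85,20));where('L');where('T')
"
```

```text
target [ 505.8 -121.6   90.6] row [-4.   -0.37  9.54] [-0.071 -0.058  0.225] t 4.95 dist 104 deg 14.0
L tcp [ 87.1  35.  117.4] F [ 0.8  0.3 -1.5] j [ 0.2   0.59 -0.14  2.25  0.47  0.08 -0.24]
T tcp [-117.4 -267.4  131.8] F [ 1.3 -0.3 -1.2] j [ 0.2   0.59 -0.14  2.25  0.47  0.08 -0.24]
```

The arm stalls near the joint-6 limit (0.08). I'll fit a kinematic model from the recorded poses to see which way round the lane can be reached.

```bash
cat > kin.py <<'E'
import numpy as np,itertools
from scipy.spatial.transform import Rotation as R
from scipy.optimize import least_squares
from station import env
def fk(q,sg,p):
    c1,c7,ds,a1,de,ae,dw,aw,a6,dt=p[:10]
    A=R.from_euler("Z",c1+sg[0]*q[0]); t=A.apply([a1,0,ds])
    A=A*R.from_euler("YZ",[q[1],sg[1]*q[2]]); t=t+A.apply([ae,0,de])
    A=A*R.from_euler("YZ",[q[3],sg[2]*q[4]]); t=t+A.apply([aw,0,dw])
    A=A*R.from_euler("YZ",[q[5],sg[3]*q[6]+c7]); t=t+A.apply([0,0,dt])+(A*R.from_euler("Z",-sg[3]*q[6]-c7)).apply([a6,0,0])
    return t,A
E
cat > kfit.py <<'E'
from kin import *
s=env.state()
D=[([-1.0671774,.68990085,-.19450894,1.56621084,.15732386,.90250309,-.21510339],[282.76,556.79,255.],[0,.232718,.972544,-.0008]),
([-0.38,.61,-.46,1.8,.36,.81,.86],[456.4,295.,255.5],[0,-.152,.988,0]),
([-0.26,.82,-.34,1.89,.51,.53,.92],[511.3,206.7,119.1],[-.003,-.149,.989,-.001]),
([-.29,.88,-.29,1.9,.55,.44,.88],[515.8,207.9,77.5],[0,-.149,.989,0]),
([-.31,.91,-.27,1.9,.57,.4,.87],[515.2,206.2,60.9],[0,-.149,.989,0]),
([-.22,.72,-.42,1.86,.45,.66,.97],[508.7,204,181],[-.002,-.149,.989,-.001]),
(s["joint_pos"],s["tcp_pos"],s["tcp_rot"])]
best=None
for sg in itertools.product([1,-1],repeat=4):
  def res(p):
    o=[]
    for q,t,w in D:
        T,A=fk(q,sg,p);B=R.from_quat([w[1],w[2],w[3],w[0]])
        o+=list((T-t)/5)+list((A.inv()*B).as_rotvec()*100)
    return np.r_[o,(np.array(p[2:10])-[330,0,350,0,350,0,0,250])/1000]
  for c1 in(0,1.57,3.14,-1.57):
   for c7 in(0,1.57,3.14,-1.57):
    r=least_squares(res,[c1,c7,330,0,350,0,350,0,0,250],max_nfev=60)
    if best is None or r.cost<best[0]: best=(r.cost,sg,r.x)
print(best[0],best[1],best[2].round(2))
for q,t,w in D:
    T,A=fk(q,best[1],best[2]);print((T-t).round(1),(A.inv()*R.from_quat([w[1],w[2],w[3],w[0]])).as_rotvec().round(3))
np.savez("kin.npz",sg=best[1],p=best[2])
E
python3 kfit.py
```

```text
6.094528965359331 (-1, -1, -1, -1) [-7.0000e-02  1.5100e+00  3.4930e+02  4.5200e+00  5.6988e+02  4.0500e+00
  3.4615e+02  8.5100e+00  7.9900e+00  3.1305e+02]
[-1.5 -0.7 -3.3] [-0.    -0.    -0.003]
[1.1 3.3 2. ] [ 0.001  0.005 -0.   ]
[ 0.5 -6.  -1.6] [-0.003 -0.005 -0.003]
[ 0.6 -5.2  2. ] [-0.002  0.001 -0.008]
[2.3 2.6 0.7] [0.001 0.007 0.008]
[-1.1  3.1  2.1] [0.003 0.    0.007]
[-0.4  5.  -1.9] [-0.001  0.016 -0.001]
```

```bash
cat > ik.py <<'E'
from kin import *
import plan
k=np.load("kin.npz");sg,p=k["sg"],k["p"]
lo=np.array([-3.01,-.46,-1.47,.13,-1,.04,-2.66])+.04;hi=np.array([3.01,2.08,1.51,2.56,4.14,2.09,2.66])-.04
lo[5]+=.02
def ik(t,M,q0,w=.02):
    B=R.from_matrix(M)
    def f(q):
        T,A=fk(q,sg,p);return np.r_[(T-t)/10,(A.inv()*B).as_rotvec()*20,w*(q-q0)]
    r=least_squares(f,np.clip(q0,lo,hi),bounds=(lo-1e-9,hi+1e-9));e=f(r.x)[:6]
    return r.x,np.linalg.norm(e[:3])*10,np.linalg.norm(e[3:])/20
E
cat > a.py <<'E'
from ik import *
rng=np.random.default_rng(0);now=env.state()["joint_pos"]
for n,x,h in(("L",85,9),("L",138,9),("R",85,9),("L",85,90)):
  for rev in(0,1):
    t,M=plan.lane(n,x,h)
    if rev: M=M@np.diag([-1,-1,1])
    sols=[]
    for i in range(30):
        q,e,a=ik(t,M,now if i==0 else rng.uniform(lo,hi),.01)
        if e<2 and a<.02: sols.append((np.abs(q-now).max(),q))
    sols.sort(key=lambda v:v[0])
    print(n,x,h,"rev",rev,len(sols));[print("   ",v[1].round(2)) for v in sols[:3]]
E
python3 a.py
```

```text
L 85 9 rev 0 17
    [ 0.82  1.35 -1.43  2.32  1.83  1.32 -1.66]
    [ 0.82  1.35 -1.43  2.32  1.83  1.32 -1.66]
    [ 0.82  1.35 -1.42  2.32  1.83  1.3  -1.67]
L 85 9 rev 1 20
    [ 0.68  1.06 -0.95  2.33  2.    0.82  1.26]
    [ 0.66  1.03 -0.89  2.33  2.03  0.77  1.22]
    [ 0.75  1.15 -1.13  2.33  1.92  0.99  1.35]
L 138 9 rev 0 26
    [ 0.81  1.32 -1.43  2.17  1.76  1.27 -1.52]
    [ 0.79  1.25 -1.33  2.17  1.76  1.15 -1.54]
    [ 0.78  1.21 -1.27  2.17  1.77  1.08 -1.56]
L 138 9 rev 1 16
    [ 0.51  0.9  -0.62  2.18  1.95  0.47  1.29]
    [ 0.54  0.92 -0.67  2.18  1.92  0.51  1.33]
    [ 0.55  0.92 -0.7   2.18  1.9   0.53  1.35]
R 85 9 rev 0 17
    [ 0.96  1.36 -1.43  2.28  1.82  1.26 -1.48]
    [ 0.96  1.36 -1.43  2.28  1.82  1.26 -1.48]
    [ 0.93  1.25 -1.28  2.28  1.85  1.09 -1.54]
R 85 9 rev 1 16
    [ 0.85  1.08 -1.    2.29  1.94  0.81  1.47]
    [ 0.87  1.12 -1.06  2.29  1.92  0.87  1.5 ]
    [ 0.9   1.17 -1.16  2.28  1.88  0.96  1.55]
L 85 90 rev 0 21
    [ 0.85  1.11 -1.43  2.35  1.67  1.14 -1.66]
    [ 0.85  1.11 -1.43  2.35  1.67  1.14 -1.66]
    [ 0.84  1.07 -1.36  2.35  1.68  1.07 -1.67]
L 85 90 rev 1 17
    [ 0.61  0.76 -0.75  2.36  1.92  0.5   1.25]
    [ 0.55  0.73 -0.63  2.37  2.02  0.42  1.16]
    [ 0.51  0.72 -0.56  2.37  2.09  0.38  1.1 ]
```

```bash
cat > sim.py <<'E'
from ik import *
from scipy.spatial.transform import Slerp
def yawdown(deg):
    y=np.array([np.cos(np.radians(deg)),np.sin(np.radians(deg)),0]);return plan.tool(y,np.array([0,0,-1.]))
def tilt(M,ax,a): return R.from_rotvec(np.array(ax)*a).as_matrix()@M
def seg(q,t1,M1,n=40,v=1,w=.05):
    t0,A0=fk(q,sg,p);S=Slerp([0,1],R.concatenate([A0,R.from_matrix(M1)]));mn=[];me=0;st=0
    for u in np.linspace(0,1,n+1)[1:]:
        q2,e,a=ik(t0+u*(t1-t0),S(u).as_matrix(),q,w);st=max(st,np.abs(q2-q).max());q=q2;mn.append(q[5]);me=max(me,e,a*100)
    if v: print("  q",q.round(2),"j6min",round(min(mn),2),"err",round(me,1),"maxstep",round(st,2))
    return q
rv=np.diag([-1,-1,1])
if __name__=="__main__":
    now=env.state()["joint_pos"]
    tl,Ml=plan.lane("L",85,90);Ml=Ml@rv
    trk=np.array([-.22,.72,-.42,1.86,.45,.66,.97])
    for W in([500,100,230],[560,50,230],[600,-20,250]):
      print(W,"from now");q=seg(now,np.array(W,float),yawdown(107))
      print(" direct");seg(q,tl,Ml)
      print(" yaw first");q1=seg(q,np.array(W,float),yawdown(174));seg(q1,tl,Ml)
      print(" tilt-first");M2=tilt(yawdown(107),[np.sin(np.radians(-6)),-np.cos(np.radians(-6)),0],.314);q2=seg(q,np.array(W,float),M2);q2=seg(q2,tl,Ml)
E
python3 sim.py
```

```text
[500, 100, 230] from now
  q [ 0.28  0.77 -1.03  1.94  0.84  0.93  0.7 ] j6min 0.1 err 0.0 maxstep 0.29
 direct
  q [ 0.73  0.86 -1.    2.36  1.79  0.71  1.38] j6min 0.71 err 0.0 maxstep 0.03
 yaw first
  q [ 0.37  0.92 -1.31  1.95  1.01  1.15  1.68] j6min 0.94 err 0.0 maxstep 0.03
  q [ 0.8   0.98 -1.23  2.35  1.72  0.92  1.44] j6min 0.92 err 0.0 maxstep 0.02
 tilt-first
  q [ 0.14  0.62 -0.82  2.23  1.35  0.62  0.14] j6min 0.62 err 0.0 maxstep 0.02
  q [ 0.55  0.73 -0.64  2.37  2.01  0.43  1.17] j6min 0.43 err 0.0 maxstep 0.03
[560, 50, 230] from now
  q [ 0.35  0.82 -0.99  1.79  0.81  1.    0.9 ] j6min 0.1 err 0.0 maxstep 0.19
 direct
  q [ 0.73  0.86 -1.    2.36  1.79  0.7   1.37] j6min 0.7 err 0.0 maxstep 0.03
 yaw first
  q [ 0.44  0.96 -1.27  1.8   0.99  1.2   1.89] j6min 1.01 err 0.0 maxstep 0.03
  q [ 0.8   0.96 -1.2   2.35  1.72  0.89  1.43] j6min 0.88 err 0.0 maxstep 0.02
 tilt-first
  q [ 0.26  0.66 -0.8   2.09  1.25  0.61  0.43] j6min 0.61 err 0.0 maxstep 0.02
  q [ 0.59  0.76 -0.72  2.37  1.94  0.48  1.23] j6min 0.48 err 0.0 maxstep 0.02
[600, -20, 250] from now
  q [ 0.44  0.82 -0.96  1.65  0.75  1.08  1.12] j6min 0.1 err 0.0 maxstep 0.05
 direct
  q [ 0.72  0.85 -0.98  2.36  1.8   0.68  1.37] j6min 0.67 err 0.0 maxstep 0.04
 yaw first
  q [ 0.53  0.95 -1.24  1.66  0.95  1.25  2.12] j6min 1.08 err 0.0 maxstep 0.03
  q [ 0.78  0.94 -1.16  2.35  1.74  0.85  1.42] j6min 0.83 err 0.0 maxstep 0.03
 tilt-first
  q [ 0.41  0.67 -0.82  1.96  1.08  0.63  0.77] j6min 0.63 err 0.0 maxstep 0.01
  q [ 0.63  0.77 -0.78  2.36  1.9   0.53  1.27] j6min 0.5 err 0.0 maxstep 0.02
```

```bash
python3 -c "
from sim import *
plan.go((np.array([560,50,230.]),yawdown(107)))"
```

```text
target [560.  50. 230.] row [12.25 10.32 -2.28] [ 0.172  0.214 -1.73 ] t 4.95 dist 162 deg 100.0
```

Emit:
{"api": "arm_command", "payload": {
  "commands": [
    [3,2.5,-1.5,0.017,0.02,-0.17,0.5],
    [6,5,-2.3,0.034,0.043,-0.35,0.5],
    [9,7.5,-2.3,0.052,0.064,-0.52,0.5],
    [12.2,10.3,-2.3,0.069,0.086,-0.69,0.5],
    [12.2,10.3,-2.3,0.086,0.107,-0.86,0.5]
  ]
}}

```text
time_s: 5.58
tcp_pos: [561.9, 53.5, 231.1]
tcp_rot: [0.046, 0.278, 0.958, 0.051]
ft_force: [-0.4, -0.8, -1.8]
opening: 60.9
finger_force: 15.0
```

```bash
python3 -c "
from sim import *
plan.where('L');plan.go((np.array([560,50,230.]),yawdown(107)))"
```

```text
L tcp [163.9 180.1 142.1] F [-0.8 -0.9 -1.6] j [ 0.24  0.66 -0.63  1.88  0.57  0.64  0.29]
target [560.  50. 230.] row [-0.03 -0.41  0.06] [ 0.091  0.11  -0.86 ] t 5.58 dist 4 deg 50.0
```

```bash
cat >> plan.py <<'E'
def laneR(n,x,h,y=0):
    t,M=lane(n,x,h,y);return t,M@np.diag([-1,-1,1])
E
python3 -c "
from sim import *
q=env.state()['joint_pos']
t=plan.laneR('L',85,60);seg(q,*t);plan.go(t)"
```

```text
q [ 0.54  0.81 -0.64  2.36  2.11  0.49  1.08] j6min 0.42 err 0.0 maxstep 0.06
target [ 493.6 -120.3  128.6] row [ -2.98 -19.49   8.09] [ 0.215 -0.156 -2.034] t 5.58 dist 213 deg 118.0
```

Smooth. I'll do the turn in two calls, staying high for the first.

Emit:
{"api": "arm_command", "payload": {
  "commands": [
    [-0.3,-2,0.3,0.019,-0.014,-0.18,0.5],
    [-0.6,-4,0.6,0.038,-0.027,-0.36,0.5],
    [-0.9,-6,1,0.057,-0.041,-0.54,0.5],
    [-1.2,-8,1.5,0.076,-0.055,-0.72,0.5],
    [-1.5,-10,2,0.095,-0.069,-0.9,0.5]
  ]
}}

```text
time_s: 6.2
tcp_pos: [520.7, -41.6, 198.7]
tcp_rot: [0.081, -0.161, 0.983, -0.029]
ft_force: [-0.7, -0.1, -0.7]
opening: 60.4
finger_force: 15.0
```

```bash
python3 -c "
from sim import *
plan.where('L');t=plan.laneR('L',85,60);plan.go(t)"
```

```text
L tcp [124.5  81.1 120.9] F [-0.8 -0.2 -0.4] j [ 0.41  0.67 -0.7   2.07  0.99  0.58  0.89]
target [ 493.6 -120.3  128.6] row [ 6.12 -6.01  6.7 ] [ 0.119 -0.093 -1.137] t 6.2 dist 109 deg 66.0
```

Emit:
{"api": "arm_command", "payload": {
  "commands": [
    [1,-1,1,0.019,-0.015,-0.18,0.5],
    [2,-2,2,0.038,-0.03,-0.36,0.5],
    [3,-3,3,0.057,-0.045,-0.54,0.5],
    [4,-4,4,0.076,-0.06,-0.72,0.5],
    [5,-5,5,0.095,-0.074,-0.9,0.5]
  ]
}}

```text
time_s: 6.82
tcp_pos: [497.8, -106.1, 146.1]
tcp_rot: [0.103, -0.57, 0.809, -0.101]
ft_force: [-0.2, -0.8, -1.2]
opening: 61.0
finger_force: 15.0
```

```bash
python3 -c "
from sim import *
plan.where('L');t=plan.laneR('L',85,40);plan.go(t)"
```

```text
L tcp [93.  14.6 75.8] F [-0.5 -0.8 -1.1] j [ 0.5   0.75 -0.63  2.26  1.73  0.45  1.19]
target [ 499.7 -121.   109.6] row [1.53 0.36 3.62] [ 0.024 -0.02  -0.237] t 6.83 dist 39 deg 14.0
```

Emit:
{"api": "arm_command", "payload": {
  "commands": [
    [0.8,0.2,1.5,0.012,-0.01,-0.12,0.5],
    [1.5,0.4,3,0.024,-0.02,-0.237,0.5],
    [1.5,0.4,3.5,0.024,-0.02,-0.237,0.5],
    [1.5,0.4,3.5,0.024,-0.02,-0.237,0.5]
  ]
}}

```text
time_s: 7.32
tcp_pos: [499.3, -119.7, 110.7]
tcp_rot: [0.105, -0.658, 0.737, -0.115]
ft_force: [0.4, 0.7, -0.6]
opening: 61.3
finger_force: 15.0
```

Run:
```python
from sim import *
plan.where('L');t=plan.laneR('L',85,12);plan.go(t)
g=env.get_image("top");s=env.get_image("side")
f=lambda im,x,y,w,h,k:plan.cv2.resize(im[y:y+h,x:x+w,::-1],None,fx=k,fy=k,interpolation=2)
plan.cv2.imwrite("pics/close2.png",np.hstack([f(g["color"],200,170,80,75,5),f(s["color"],310,140,80,75,5)]))
```

```text
L tcp [84.8  1.2 41.2] F [ 0.1  0.7 -0.7] j [ 0.55  0.84 -0.65  2.28  1.99  0.5   1.23]
target [ 508.3 -121.9   83. ] row [ 0.12 -0.02  2.92] [ 0.001  0.    -0.008] t 7.33 dist 29 deg 0.0
```

View pics/close2.png

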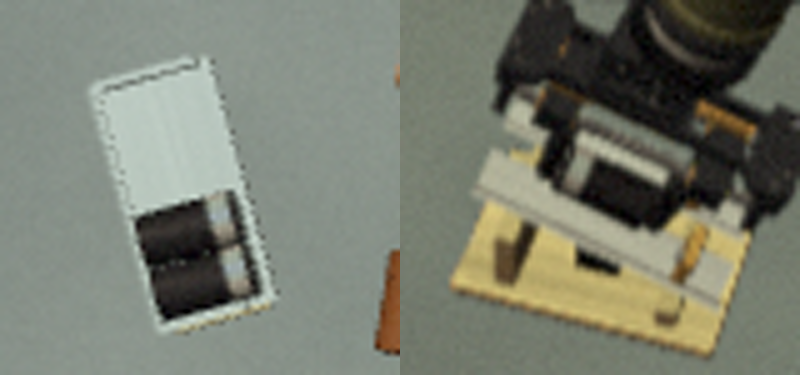

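The track now has two cells, with cell_b at the stop. In the side view the gripped cell sits over the near lane, parallel to it and uphill of the brass stop at crop (690,250). Lowering it now.

Emit:
{"api": "arm_command", "payload": {
  "commands": [
    [0.1,0,1,0,0,0,0.5],
    [0.1,0,2,0,0,0,0.5],
    [0.1,0,2.6,0,0,0,0.5],
    [0.1,0,2.8,0,0,0,0.5],
    [0.1,0,2.8,0,0,0,0.5]
  ]
}}

```text
time_s: 8.05
tcp_pos: [507.3, -122.0, 83.8]
tcp_rot: [0.105, -0.658, 0.736, -0.116]
ft_force: [0.4, 0.1, -1.4]
opening: 61.0
finger_force: 15.0
```

Emit:
{"api": "arm_command", "payload": {
  "commands": [
    [0,0,0.05,0,0,0,0.5],
    [0,0,0.1,0,0,0,0.5],
    [0,0,0.15,0,0,0,0.5],
    [0,0,0.15,0,0,0,0.5]
  ]
}}

```text
time_s: 8.55
tcp_pos: [507.9, -121.6, 82.8]
tcp_rot: [0.105, -0.659, 0.736, -0.116]
ft_force: [-1.4, 2.6, 3.1]
opening: 60.9
finger_force: 15.0
```

```bash
python3 -c "
from sim import *
plan.where('L');plan.go(plan.laneR('L',85,9))"
```

```text
L tcp [84.6  0.3 12. ] F [-0.6  2.5  3.5] j [ 0.56  0.92 -0.67  2.26  2.05  0.55  1.19]
target [ 509.2 -122.    80.1] row [ 0.03 -0.04  0.3 ] [ 0.     0.001 -0.006] t 8.55 dist 3 deg 0.0
```

Emit:
{"api": "arm_command", "payload": {
  "commands": [
    [-0.05,0,0,0,0,0,0.5],
    [-0.1,0,0.05,0,0,0,0.5],
    [-0.1,0,0.1,0,0,0,0.5],
    [-0.1,0,0.1,0,0,0,0.5]
  ]
}}

```text
time_s: 9.05
tcp_pos: [508.1, -121.0, 82.3]
tcp_rot: [0.105, -0.658, 0.736, -0.116]
ft_force: [-3.5, 0.5, 10.5]
opening: 61.0
finger_force: 15.0
```

```bash
python3 -c "
from sim import *
plan.where('L')"
```

```text
L tcp [84.5  0.8 11.4] F [-0.1  0.2 11.1] j [ 0.56  0.92 -0.67  2.26  2.05  0.56  1.19]
```

Emit:
{"api": "arm_command", "payload": {
  "commands": [
    [0,0,-0.1,0,0,0,0.5],
    [0,0,-0.1,0,0,0,-0.6],
    [0,0,-0.1,0,0,0,-0.6],
    [0,0,-0.1,0,0,0,-0.6]
  ]
}}

```text
time_s: 9.55
tcp_pos: [508.0, -121.5, 82.4]
tcp_rot: [0.105, -0.658, 0.737, -0.116]
ft_force: [-0.7, -0.4, -0.3]
opening: 70.6
finger_force: 0.0
```

Emit:
{"api": "arm_command", "payload": {
  "commands": [
    [0,0,-2,0,0,0,-0.6],
    [0,0,-4.2,0,0,0,-0.6],
    [0,-3,-4.2,0,0,0,1],
    [0,-5.6,-4.2,0,0,0,1],
    [0,-5.6,-4.2,0,0,0,1]
  ]
}}

```text
time_s: 10.18
tcp_pos: [550.2, -125.8, 140.9]
tcp_rot: [0.106, -0.658, 0.736, -0.118]
ft_force: [-0.8, 0.7, -0.7]
opening: 42.3
finger_force: 0.0
```

```bash
python3 -c "
from sim import *
plan.where('L');plan.go(plan.laneR('L',141,12))
print(env.state()['opening'])"
```

```text
L tcp [142.9   0.5  54.1] F [-1.1  0.6 -0.4] j [ 0.42  0.76 -0.44  2.13  1.66  0.28  1.55]
target [ 561.3 -127.5  100.3] row [0.05 0.21 4.21] [-0.003 -0.001 -0.007] t 10.18 dist 42 deg 0.0
42.29222159555335
```

Emit:
{"api": "arm_command", "payload": {
  "commands": [
    [0,0,0,0,0,0,1],
    [0,0,0,0,0,0,1],
    [0,0,0,0,0,0,1],
    [0,0,0,0,0,0,1]
  ]
}}

```text
time_s: 10.68
tcp_pos: [547.6, -125.9, 139.5]
tcp_rot: [0.105, -0.658, 0.737, -0.115]
ft_force: [-0.5, -0.7, -0.4]
opening: 2.9
finger_force: 0.0
```

```bash
python3 -c "
from sim import *
plan.where('L');plan.go(plan.laneR('L',143,12))
print(env.state()['opening'])"
```

```text
L tcp [140.    0.2  53.6] F [-0.5 -0.7 -0.3] j [ 0.42  0.76 -0.44  2.14  1.66  0.28  1.55]
target [ 563.2 -127.7  100.9] row [ 0.02 -0.31  4.16] [ 0.001 -0.    -0.007] t 10.68 dist 42 deg 0.0
2.8560594376970063
```

Emit:
{"api": "arm_command", "payload": {
  "commands": [
    [0,-0.3,1.5,0,0,0,1],
    [0,-0.3,3,0,0,0,1],
    [0,-0.3,4.1,0,0,0,1],
    [0,-0.3,4.1,0,0,0,1]
  ]
}}

```text
time_s: 11.18
tcp_pos: [563.1, -127.4, 100.9]
tcp_rot: [0.104, -0.658, 0.737, -0.115]
ft_force: [-0.8, 0.8, -0.5]
opening: 0.4
finger_force: 0.0
```

Emit:
{"api": "arm_command", "payload": {
  "commands": [
    [0,0.4,0,0,0,0,1],
    [0,0.8,0,0,0,0,1],
    [0,1.2,0,0,0,0,1],
    [0,1.5,0,0,0,0,1],
    [0,1.8,0,0,0,0,1]
  ]
}}

```text
time_s: 11.8
tcp_pos: [547.2, -125.6, 96.7]
tcp_rot: [0.105, -0.658, 0.736, -0.117]
ft_force: [2.1, 0.2, 2.5]
opening: 0.3
finger_force: 1.3
```

```bash
python3 -c "
from sim import *
plan.where('L')
print(env.state()['opening'])"
```

```text
L tcp [126.4   0.4  12.9] F [2.7 0.4 1.7] j [ 0.49  0.87 -0.55  2.15  1.9   0.41  1.34]
0.25265851190523786
```

Emit:
{"api": "arm_command", "payload": {
  "commands": [
    [0,0.3,0,0,0,0,1],
    [0,0.6,0,0,0,0,1],
    [0,0.9,0,0,0,0,1],
    [0,1.2,0,0,0,0,1],
    [0,1.4,0,0,0,0,1]
  ]
}}

```text
time_s: 12.42
tcp_pos: [533.7, -124.2, 92.2]
tcp_rot: [0.105, -0.658, 0.736, -0.116]
ft_force: [2.9, -1.3, 6.0]
opening: 0.5
finger_force: 2.5
```

Emit:
{"api": "arm_command", "payload": {
  "commands": [
    [0,0.1,0,0,0,0,1],
    [0,0.2,0,0,0,0,1],
    [0,0.3,0,0,0,0,1],
    [0,0.4,0,0,0,0,1]
  ]
}}

```text
time_s: 12.92
tcp_pos: [530.1, -123.7, 91.0]
tcp_rot: [0.105, -0.658, 0.736, -0.116]
ft_force: [4.2, -0.6, 4.8]
opening: 0.3
finger_force: 2.5
```

```bash
python3 -c "
from sim import *
plan.where('L')"
```

```text
L tcp [108.2   0.5  12.9] F [ 5.5 -0.1  3.2] j [ 0.52  0.89 -0.6   2.2   1.98  0.47  1.27]
```

Emit:
{"api": "arm_command", "payload": {
  "commands": [
    [0,0.07,0,0,0,0,1],
    [0,0.14,0,0,0,0,1],
    [0,0.2,0,0,0,0,1]
  ]
}}

```text
time_s: 13.3
tcp_pos: [528.1, -123.5, 90.3]
tcp_rot: [0.105, -0.658, 0.736, -0.116]
ft_force: [4.0, -0.7, 5.6]
opening: 0.4
finger_force: 2.5
```

Emit:
{"api": "arm_command", "payload": {
  "commands": [
    [0,0.07,0,0,0,0,1],
    [0,0.14,0,0,0,0,1],
    [0,0.2,0,0,0,0,1]
  ]
}}

```text
time_s: 13.68
tcp_pos: [526.3, -123.3, 89.7]
tcp_rot: [0.105, -0.658, 0.736, -0.116]
ft_force: [2.7, -0.5, 5.7]
opening: 0.1
finger_force: 2.5
```

```bash
python3 -c "
from sim import *
plan.where('L')"
```

```text
L tcp [104.2   0.5  12.9] F [ 4.4 -0.2  4.6] j [ 0.52  0.89 -0.61  2.21  1.99  0.48  1.25]
```

Emit:
{"api": "arm_command", "payload": {
  "commands": [
    [0,0.07,0,0,0,0,1],
    [0,0.14,0,0,0,0,1],
    [0,0.2,0,0,0,0,1]
  ]
}}

```text
time_s: 14.05
tcp_pos: [524.4, -123.1, 89.1]
tcp_rot: [0.105, -0.658, 0.736, -0.116]
ft_force: [2.8, -1.2, 4.9]
opening: 0.8
finger_force: 2.5
```

```bash
python3 -c "
from sim import *
plan.where('L')"
```

```text
L tcp [102.2   0.5  12.9] F [ 4.3 -0.9  3.8] j [ 0.53  0.89 -0.62  2.22  2.    0.49  1.24]
```

Emit:
{"api": "arm_command", "payload": {
  "commands": [
    [0,0.07,0,0,0,0,1],
    [0,0.14,0,0,0,0,1],
    [0,0.2,0,0,0,0,1]
  ]
}}

```text
time_s: 14.42
tcp_pos: [522.5, -122.9, 88.5]
tcp_rot: [0.105, -0.658, 0.736, -0.116]
ft_force: [2.6, -1.6, 5.7]
opening: 0.4
finger_force: 2.5
```

Emit:
{"api": "arm_command", "payload": {
  "commands": [
    [0,0.07,0,0,0,0,1],
    [0,0.14,0,0,0,0,1],
    [0,0.2,0,0,0,0,1]
  ]
}}

```text
time_s: 14.8
tcp_pos: [520.7, -122.7, 87.9]
tcp_rot: [0.105, -0.658, 0.736, -0.117]
ft_force: [3.0, -1.3, 6.1]
opening: 0.6
finger_force: 2.6
```

```bash
python3 -c "
from sim import *
plan.where('L')"
```

```text
L tcp [98.3  0.5 12.9] F [ 4.9 -1.   4.8] j [ 0.53  0.9  -0.63  2.23  2.01  0.5   1.23]
```

Emit:
{"api": "arm_command", "payload": {
  "commands": [
    [0,0.07,0,0,0,0,1],
    [0,0.14,0,0,0,0,1],
    [0,0.2,0,0,0,0,1]
  ]
}}

```text
time_s: 15.18
tcp_pos: [518.9, -122.5, 87.3]
tcp_rot: [0.105, -0.658, 0.736, -0.117]
ft_force: [4.2, 0.3, 5.4]
opening: 0.6
finger_force: 3.1
```

Run:
```python
from sim import *
plan.where('L')
g=env.get_image("top");s=env.get_image("side")
f=lambda im,x,y,w,h,k:plan.cv2.resize(im[y:y+h,x:x+w,::-1],None,fx=k,fy=k,interpolation=2)
plan.cv2.imwrite("pics/close3.png",np.hstack([f(g["color"],320,190,75,80,5),f(s["color"],310,140,85,80,5)]))
```

```text
L tcp [96.4  0.6 12.9] F [5.6 0.7 3.9] j [ 0.54  0.9  -0.63  2.23  2.02  0.51  1.22]
```

View pics/close3.png

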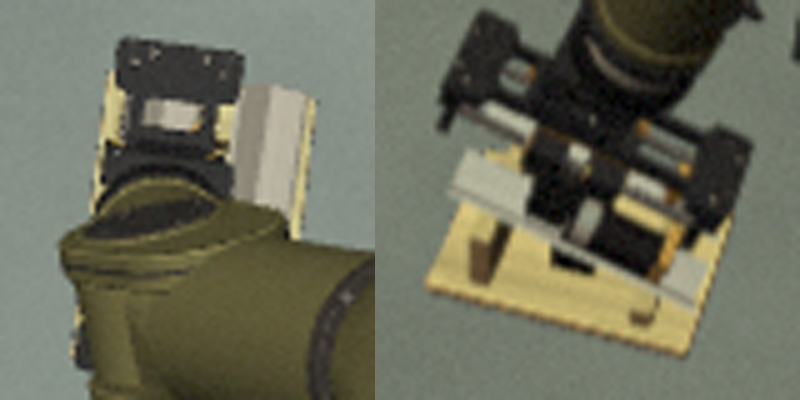

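The side view shows the cell lying in the near lane, its low end almost at the brass stop at crop (660,265), and the pad force has just begun to rise. I'll push on in finer steps.

Emit:
{"api": "arm_command", "payload": {
  "commands": [
    [0,0.05,0,0,0,0,1],
    [0,0.1,0,0,0,0,1]
  ]
}}

```text
time_s: 15.52
tcp_pos: [518.9, -122.5, 87.4]
tcp_rot: [0.106, -0.658, 0.736, -0.117]
ft_force: [5.5, -0.8, 6.2]
opening: 0.6
finger_force: 3.7
```

Emit:
{"api": "arm_command", "payload": {
  "commands": [
    [0,0.05,0,0,0,0,1],
    [0,0.1,0,0,0,0,1]
  ]
}}

```text
time_s: 15.78
tcp_pos: [518.8, -122.5, 87.4]
tcp_rot: [0.106, -0.658, 0.736, -0.118]
ft_force: [5.4, -1.2, 6.0]
opening: 0.3
finger_force: 4.4
```

Emit:
{"api": "arm_command", "payload": {
  "commands": [
    [0,0.05,0,0,0,0,1],
    [0,0.1,0,0,0,0,1]
  ]
}}

```text
time_s: 16.02
tcp_pos: [518.8, -122.5, 87.4]
tcp_rot: [0.107, -0.658, 0.736, -0.119]
ft_force: [7.5, -1.4, 6.5]
opening: 0.3
finger_force: 5.2
```

The TCP has stopped while the force keeps climbing (about 8 N), so the cell is home. Backing off and lifting.

Emit:
{"api": "arm_command", "payload": {
  "commands": [
    [0,-1,0,0,0,0,1],
    [0,-1.5,0,0,0,0,1],
    [0,-1.5,-3,0,0,0,-1],
    [0,-1.5,-8,0,0,0,-1],
    [0,-1.5,-10,0,0,0,-1]
  ]
}}

```text
time_s: 16.65
tcp_pos: [497.6, -120.0, 187.3]
tcp_rot: [0.105, -0.658, 0.737, -0.116]
ft_force: [-0.6, -0.7, 0.7]
opening: 28.4
finger_force: 0.0
```

```bash
python3 -c "
from sim import *
plan.where('L')
t=(plan.track(0,0,150));plan.go(t)
q=seg(env.state()['joint_pos'],*t)
for n in 'R': seg(q,*plan.laneR(n,85,60))"
```

```text
L tcp [107.    0.7 114.6] F [-0.3 -0.8  0.8] j [ 0.42  0.62 -0.4   2.24  1.59  0.23  1.6 ]
target [515.  206.3 202. ] row [-32.62   1.4   -1.92] [-0.276  0.184  1.149] t 16.65 dist 327 deg 69.0
  q [-0.14  0.72 -0.55  1.83  0.53  0.74  0.89] j6min 0.24 err 0.0 maxstep 0.05
  q [ 0.61  0.78 -0.49  2.33  2.26  0.34  1.09] j6min 0.21 err 0.0 maxstep 0.12
```

Emit:
{"api": "arm_command", "payload": {
  "commands": [
    [-4.5,0.2,-1,-0.04,0.027,0.17,-1],
    [-9,0.4,-2,-0.08,0.053,0.33,-1],
    [-13.5,0.6,-3,-0.12,0.08,0.5,-1],
    [-18,0.8,-3,-0.16,0.107,0.67,-1],
    [-22.5,1,-3,-0.2,0.133,0.83,-1]
  ]
}}

```text
time_s: 17.27
tcp_pos: [504.2, 106.7, 211.2]
tcp_rot: [0.029, -0.302, 0.952, -0.033]
ft_force: [0.5, -0.8, -0.0]
opening: 78.5
finger_force: 0.0
```

```bash
python3 -c "
from sim import *
plan.where('T')
plan.go(plan.track(0,0,90))"
```

```text
T tcp [-39.6 -91.9 159.2] F [ 0.3 -1.  -0. ] j [-0.03  0.63 -0.49  1.99  0.63  0.63  1.23]
target [515.  206.3 142. ] row [-6.38  8.06  6.52] [-0.075  0.048  0.315] t 17.27 dist 122 deg 19.0
```

Emit:
{"api": "arm_command", "payload": {
  "commands": [
    [-2,2.7,1,-0.035,0.022,0.15,-1],
    [-4,5.4,2,-0.075,0.048,0.315,-1],
    [-6.3,8,4,-0.075,0.048,0.315,-1],
    [-6.3,8,6.3,-0.075,0.048,0.315,-1],
    [-6.3,8,6.3,-0.075,0.048,0.315,-1]
  ]
}}

```text
time_s: 17.9
tcp_pos: [513.4, 203.1, 142.6]
tcp_rot: [-0.001, -0.152, 0.988, -0.001]
ft_force: [0.4, -0.4, 0.3]
opening: 88.1
finger_force: 0.0
```

```bash
python3 -c "
from sim import *
plan.where('T')
plan.go(plan.track(0,0,26))"
```

```text
T tcp [-2.5 -2.5 90.6] F [ 0.3 -0.5  0.3] j [-0.23  0.78 -0.4   1.88  0.52  0.59  0.92]
target [515.  206.3  78. ] row [-0.27  0.27  6.46] [-0.003 -0.003  0.005] t 17.9 dist 65 deg 0.0
```

Emit:
{"api": "arm_command", "payload": {
  "commands": [
    [-0.2,0.2,3,0,0,0.005,-1],
    [-0.2,0.2,5.5,0,0,0.005,-1],
    [-0.2,0.2,6.4,0,0,0.005,-1],
    [-0.2,0.2,6.4,0,0,0.005,-1]
  ]
}}

```text
time_s: 18.4
tcp_pos: [516.6, 206.1, 80.8]
tcp_rot: [0.001, -0.149, 0.989, -0.001]
ft_force: [0.3, -0.6, -0.3]
opening: 87.9
finger_force: 0.0
```

```bash
python3 -c "
from sim import *
plan.where('T')
plan.go(plan.track(0,0,9))"
```

```text
T tcp [ 1.5 -0.6 28.8] F [ 0.1 -0.7 -0.3] j [-0.28  0.88 -0.32  1.9   0.59  0.46  0.85]
target [515.  206.3  61. ] row [0.16 0.07 1.98] [-0.002  0.002 -0.001] t 18.4 dist 20 deg 0.0
```

Emit:
{"api": "arm_command", "payload": {
  "commands": [
    [0.15,0.05,1,0,0,0,-1],
    [0.15,0.05,1.9,0,0,0,-1],
    [0.15,0.05,1.9,0,0,0,0.5],
    [0.15,0.05,1.9,0,0,0,0.5],
    [0.15,0.05,1.9,0,0,0,0.5]
  ]
}}

```text
time_s: 19.02
tcp_pos: [515.4, 206.4, 61.8]
tcp_rot: [0.001, -0.149, 0.989, -0.001]
ft_force: [-0.3, 0.1, 0.9]
opening: 60.9
finger_force: 15.0
```

Emit:
{"api": "arm_command", "payload": {
  "commands": [
    [0,0,0,0,0,0,0.5],
    [0,0,0,0,0,0,0.5]
  ]
}}

```text
time_s: 19.27
tcp_pos: [515.4, 206.4, 61.8]
tcp_rot: [0.001, -0.149, 0.989, -0.001]
ft_force: [0.2, 0.0, 1.9]
opening: 60.9
finger_force: 15.0
```

```bash
python3 -c "
from sim import *
plan.where('T')"
```

```text
T tcp [0.4 0.  9.8] F [ 0.2 -0.   1.9] j [-0.29  0.91 -0.29  1.9   0.61  0.41  0.83]
```

Emit:
{"api": "arm_command", "payload": {
  "commands": [
    [0.1,0,-0.7,0,0,0,0.5],
    [0.3,0,-1.7,0,0,0,0.5],
    [0.5,0,-3,0,0,0,0.5],
    [0.5,0,-7,0,0,0,0.5],
    [0.5,0,-13,0,0,0,0.5]
  ]
}}

```text
time_s: 19.9
tcp_pos: [508.9, 204.4, 192.4]
tcp_rot: [-0.0, -0.149, 0.989, -0.001]
ft_force: [1.3, 0.2, -0.8]
opening: 60.7
finger_force: 15.0
```

```bash
python3 -c "
from sim import *
plan.where('T')
W=(np.array([560,20,230.]),yawdown(120));plan.go(W)
q=env.state()['joint_pos'];seg(seg(q,*W),*plan.laneR('R',88,60))"
```

```text
T tcp [-6.300e+00  1.000e-01  1.404e+02] F [ 1.3 -0.2 -0.8] j [-0.19  0.71 -0.46  1.85  0.47  0.69  0.95]
target [560.  20. 230.] row [  0.56 -19.14  -3.72] [-0.002 -0.001 -0.224] t 19.9 dist 195 deg 13.0
  q [ 0.23  0.7  -0.61  1.79  0.52  0.82  1.47] j6min 0.69 err 0.0 maxstep 0.01
  q [ 0.65  0.8  -0.57  2.31  2.13  0.38  1.22] j6min 0.14 err 0.0 maxstep 0.23
```

```bash
python3 -c "
from sim import *
q=env.state()['joint_pos'];g=plan.laneR('R',88,60)
for W in([560,20,230],[500,100,230],[600,0,250]):
  for y in(107,95,80,60):
    for tl in(0,.15,.314):
      M=tilt(yawdown(y),[np.sin(np.radians(-6)),-np.cos(np.radians(-6)),0],tl)
      print(W,y,tl);seg(seg(q,np.array(W,float),M),*g)
" | awk '/^\[/{h=$0} /q/{n++; if(n%2==1)a=$0; else print h,a,"||",$0}' | grep -o '^.*' | awk '{print}' | sed 's/  q \[[^]]*\]//g'
```

```text
[560, 20, 230] 107 0  j6min 0.69 err 0.0 maxstep 0.01 ||  j6min 0.11 err 0.0 maxstep 0.3
[560, 20, 230] 107 0.15  j6min 0.57 err 0.0 maxstep 0.01 ||  j6min 0.1 err 0.0 maxstep 0.3
[560, 20, 230] 107 0.314  j6min 0.28 err 0.0 maxstep 0.01 ||  j6min 0.1 err 0.0 maxstep 0.2
[560, 20, 230] 95 0  j6min 0.69 err 0.0 maxstep 0.01 ||  j6min 0.1 err 0.0 maxstep 0.29
[560, 20, 230] 95 0.15  j6min 0.56 err 0.0 maxstep 0.01 ||  j6min 0.1 err 0.0 maxstep 0.29
[560, 20, 230] 95 0.314  j6min 0.26 err 0.0 maxstep 0.01 ||  j6min 0.1 err 0.0 maxstep 0.2
[560, 20, 230] 80 0  j6min 0.69 err 0.0 maxstep 0.01 ||  j6min 0.1 err 0.0 maxstep 0.26
[560, 20, 230] 80 0.15  j6min 0.54 err 0.0 maxstep 0.01 ||  j6min 0.1 err 0.0 maxstep 0.26
[560, 20, 230] 80 0.314  j6min 0.25 err 0.0 maxstep 0.01 ||  j6min 0.1 err 0.0 maxstep 0.22
[560, 20, 230] 60 0  j6min 0.69 err 0.0 maxstep 0.01 ||  j6min 0.1 err 0.0 maxstep 0.38
[560, 20, 230] 60 0.15  j6min 0.52 err 0.0 maxstep 0.01 ||  j6min 0.1 err 0.0 maxstep 0.34
[560, 20, 230] 60 0.314  j6min 0.23 err 0.0 maxstep 0.01 ||  j6min 0.1 err 0.0 maxstep 0.22
[500, 100, 230] 
[... 1452 characters left out ...]
5 0.15  j6min 0.67 err 0.0 maxstep 0.01 ||  j6min 0.1 err 0.0 maxstep 0.24
[600, 0, 250] 95 0.314  j6min 0.4 err 0.0 maxstep 0.01 ||  j6min 0.1 err 0.0 maxstep 0.23
[600, 0, 250] 80 0  j6min 0.69 err 0.0 maxstep 0.01 ||  j6min 0.1 err 0.0 maxstep 0.37
[600, 0, 250] 80 0.15  j6min 0.65 err 0.0 maxstep 0.01 ||  j6min 0.1 err 0.0 maxstep 0.32
[600, 0, 250] 80 0.314  j6min 0.38 err 0.0 maxstep 0.01 ||  j6min 0.1 err 0.0 maxstep 0.24
[600, 0, 250] 60 0  j6min 0.69 err 0.0 maxstep 0.01 ||  j6min 0.1 err 0.0 maxstep 0.25
[600, 0, 250] 60 0.15  j6min 0.63 err 0.0 maxstep 0.01 ||  j6min 0.1 err 0.0 maxstep 0.37
[600, 0, 250] 60 0.314  j6min 0.36 err 0.0 maxstep 0.01 ||  j6min 0.1 err 0.0 maxstep 0.24
```

```bash
cat > jint.py <<'E'
from sim import *
def best(q,t,M,j6=.45,n=30):
    rng=np.random.default_rng(1);l=lo[5];lo[5]=j6;b=None
    for i in range(n):
        s,e,a=ik(t,M,q if i==0 else np.clip(q+rng.normal(0,.6,7),lo,hi),.05)
        if e<2 and a<.02 and (b is None or np.abs(s-q).max()<np.abs(b-q).max()): b=s
    lo[5]=l;return b
if __name__=="__main__":
    q=env.state()["joint_pos"];t,M=plan.laneR("R",88,80)
    b=best(q,t,M);print("goal",b.round(2));qq=q
    for u in(.33,.67,1):
        T,A=fk(q+u*(b-q),sg,p);print(T.round(0));qq=seg(qq,T,A.as_matrix(),15)
    T,A=fk(q+.33*(b-q),sg,p);plan.go((T,A.as_matrix()))
    np.save("jgoal.npy",np.array([q,b]))
E
python3 jint.py
```

```text
goal [ 0.99  1.15 -1.43  2.3   1.67  1.12  1.67]
[474.  53. 144.]
  q [ 0.07  0.78 -0.53  1.99  0.68  0.7   1.39] j6min 0.69 err 0.0 maxstep 0.03
[465. -71. 124.]
  q [ 0.33  0.79 -0.53  2.14  1.    0.52  1.75] j6min 0.52 err 0.0 maxstep 0.03
[ 484. -182.  149.]
  q [ 0.67  0.75 -0.59  2.32  2.02  0.36  1.32] j6min 0.25 err 0.0 maxstep 0.13
target [473.9  52.6 143.7] row [  7.82 -13.47   4.9 ] [ 0.015  0.142 -0.447] t 19.9 dist 163 deg 27.0
```

```bash
cat > j2.py <<'E'
from jint import *
q,b=np.load("jgoal.npy");out=[]
for dx in(0,40,80):
  qq=q;print(dx)
  for u in(.33,.67):
    T,A=fk(q+u*(b-q),sg,p);T=T+[dx,0,0];T[2]=190;qq=seg(qq,T,A.as_matrix(),15)
  seg(qq,*plan.laneR("R",88,80),15)
E
python3 j2.py
```

```text
0
  q [ 0.11  0.72 -0.59  1.96  0.6   0.8   1.46] j6min 0.7 err 0.0 maxstep 0.03
  q [ 0.43  0.69 -0.69  2.09  0.82  0.68  1.91] j6min 0.68 err 0.0 maxstep 0.03
  q [ 0.7   0.76 -0.65  2.31  1.97  0.39  1.37] j6min 0.27 err 0.0 maxstep 0.16
40
  q [ 0.12  0.76 -0.6   1.84  0.59  0.88  1.51] j6min 0.7 err 0.0 maxstep 0.04
  q [ 0.43  0.73 -0.71  1.97  0.79  0.76  1.96] j6min 0.76 err 0.0 maxstep 0.03
  q [ 0.7   0.77 -0.66  2.31  1.96  0.4   1.38] j6min 0.27 err 0.0 maxstep 0.18
80
  q [ 0.12  0.8  -0.6   1.72  0.59  0.95  1.56] j6min 0.71 err 0.0 maxstep 0.04
  q [ 0.41  0.78 -0.72  1.86  0.77  0.83  2.01] j6min 0.83 err 0.0 maxstep 0.03
  q [ 0.71  0.77 -0.66  2.31  1.95  0.4   1.39] j6min 0.28 err 0.0 maxstep 0.19
```

```bash
cat > wp.py <<'E'
from jint import *
q,b=np.load("jgoal.npy")
def wp(u):
    T,A=fk(q+u*(b-q),sg,p);T[2]=190;return T,A.as_matrix()
E
python3 -c "
from wp import *
plan.go(wp(.33))"
```

```text
target [473.9  52.6 190. ] row [  7.82 -13.48   0.27] [ 0.015  0.142 -0.447] t 19.9 dist 156 deg 27.0
```

Emit:
{"api": "arm_command", "payload": {
  "commands": [
    [2,-3.5,0.2,0.004,0.035,-0.11,0.5],
    [4,-7,0.2,0.008,0.07,-0.22,0.5],
    [6,-10.5,0.2,0.012,0.105,-0.33,0.5],
    [7.8,-13.5,0.2,0.015,0.142,-0.447,0.5]
  ]
}}

```text
time_s: 20.4
tcp_pos: [474.8, 51.2, 190.5]
tcp_rot: [-0.068, -0.365, 0.928, -0.019]
ft_force: [-0.2, -0.2, -1.3]
opening: 60.8
finger_force: 15.0
```

```bash
python3 -c "
from wp import *
plan.where('L');plan.go(wp(.67))"
```

```text
L tcp [ 69.2 168.7 130.2] F [-0.6 -0.2 -1.1] j [ 0.12  0.71 -0.59  1.95  0.58  0.81  1.49]
target [465.4 -70.6 190. ] row [ 8.9  -8.29  1.19] [ 0.07  -0.076 -0.422] t 20.4 dist 122 deg 25.0
```

Emit:
{"api": "arm_command", "payload": {
  "commands": [
    [3,-2.8,0.4,0.023,-0.025,-0.14,0.5],
    [6,-5.6,0.8,0.047,-0.05,-0.28,0.5],
    [8.9,-8.3,1.2,0.07,-0.076,-0.422,0.5]
  ]
}}

```text
time_s: 20.78
tcp_pos: [465.3, -70.1, 189.7]
tcp_rot: [-0.021, -0.555, 0.831, -0.023]
ft_force: [1.2, -0.7, -1.8]
opening: 61.0
finger_force: 15.0
```

```bash
python3 -c "
from wp import *
g=plan.laneR('R',88,80);plan.where('R');plan.go(g);seg(env.state()['joint_pos'],*g)"
```

```text
R tcp [ 72.1 109.  128.4] F [ 0.6 -0.6 -2.1] j [ 0.43  0.68 -0.68  2.07  0.78  0.69  1.95]
target [ 483.7 -181.7  148.6] row [ 9.32 -5.92  4.78] [ 0.306 -0.108 -0.277] t 20.77 dist 120 deg 24.0
  q [ 0.68  0.75 -0.61  2.32  2.01  0.36  1.33] j6min 0.2 err 0.0 maxstep 0.1
```

Emit:
{"api": "arm_command", "payload": {
  "commands": [
    [1.9,-1.2,0.8,0.061,-0.021,-0.055,0.5],
    [3.7,-2.4,1.7,0.122,-0.043,-0.11,0.5],
    [5.6,-3.6,2.6,0.184,-0.065,-0.166,0.5],
    [7.5,-4.8,3.6,0.245,-0.086,-0.222,0.5],
    [9.3,-5.9,4.7,0.306,-0.108,-0.277,0.5]
  ]
}}

```text
time_s: 21.4
tcp_pos: [482.4, -174.0, 153.2]
tcp_rot: [0.091, -0.651, 0.745, -0.112]
ft_force: [0.4, 0.0, -1.7]
opening: 60.8
finger_force: 15.0
```

Emit:
{"api": "arm_command", "payload": {
  "commands": [
    [0,0,0,0,0,0,0.5],
    [0,0,0,0,0,0,0.5],
    [0,0,0,0,0,0,0.5],
    [0,0,0,0,0,0,0.5]
  ]
}}

```text
time_s: 21.9
tcp_pos: [483.0, -172.1, 152.8]
tcp_rot: [0.092, -0.651, 0.746, -0.11]
ft_force: [0.1, -0.7, -1.9]
opening: 61.0
finger_force: 15.0
```

```bash
python3 -c "
from wp import *
plan.where('R');plan.go(plan.laneR('R',88,40,.5))"
```

```text
R tcp [87.7  9.5 84.6] F [-0.5 -0.7 -1.9] j [ 0.55  0.7  -0.45  2.24  1.75  0.26  1.53]
target [ 496.1 -182.5  110.5] row [ 0.82 -0.18  4.47] [ 0.027 -0.016 -0.028] t 21.9 dist 46 deg 2.0
```

Emit:
{"api": "arm_command", "payload": {
  "commands": [
    [0.4,-0.1,1,0.013,-0.008,-0.014,0.5],
    [0.8,-0.1,2,0.027,-0.016,-0.028,0.5],
    [0.8,-0.1,3.5,0.027,-0.016,-0.028,0.5],
    [0.8,-0.1,4.4,0.027,-0.016,-0.028,0.5],
    [0.8,-0.1,4.4,0.027,-0.016,-0.028,0.5]
  ]
}}

```text
time_s: 22.52
tcp_pos: [494.7, -182.5, 110.1]
tcp_rot: [0.104, -0.661, 0.734, -0.116]
ft_force: [0.4, 0.1, -1.8]
opening: 61.1
finger_force: 15.0
```

```bash
python3 -c "
from wp import *
plan.where('R');plan.go(plan.laneR('R',88,14.5,.8))"
```

```text
R tcp [86.5  0.3 40.1] F [-0.2  0.1 -1.8] j [ 0.66  0.83 -0.59  2.24  1.99  0.4   1.38]
target [ 504.  -183.    86.3] row [-0.05 -0.15  2.56] [ 0.001  0.    -0.001] t 22.52 dist 26 deg 0.0
```

Emit:
{"api": "arm_command", "payload": {
  "commands": [
    [-0.05,-0.1,1,0,0,0,0.5],
    [-0.05,-0.1,2,0,0,0,0.5],
    [-0.05,-0.1,2.5,0,0,0,0.5],
    [-0.05,-0.1,2.55,0,0,0,0.5],
    [-0.05,-0.1,2.6,0,0,0,0.5]
  ]
}}

```text
time_s: 23.15
tcp_pos: [503.7, -183.3, 86.2]
tcp_rot: [0.104, -0.661, 0.734, -0.116]
ft_force: [-0.1, 0.5, -1.9]
opening: 60.7
finger_force: 15.0
```

Emit:
{"api": "arm_command", "payload": {
  "commands": [
    [0,0,0.05,0,0,0,0.5],
    [0,0,0.1,0,0,0,0.5],
    [0,0,0.1,0,0,0,0.5]
  ]
}}

```text
time_s: 23.52
tcp_pos: [504.1, -183.3, 85.4]
tcp_rot: [0.105, -0.661, 0.734, -0.116]
ft_force: [-1.0, -0.1, -0.8]
opening: 60.8
finger_force: 15.0
```

```bash
python3 -c "
from wp import *
plan.where('R')"
```

```text
R tcp [87.8  0.5 13.6] F [-1.2 -0.2 -0.4] j [ 0.67  0.9  -0.61  2.22  2.04  0.45  1.35]
```

Emit:
{"api": "arm_command", "payload": {
  "commands": [
    [0,0,0.05,0,0,0,0.5],
    [0,0,0.1,0,0,0,0.5],
    [0,0,0.1,0,0,0,0.5]
  ]
}}

```text
time_s: 23.9
tcp_pos: [504.3, -182.8, 84.4]
tcp_rot: [0.105, -0.661, 0.734, -0.116]
ft_force: [-1.3, 1.5, 1.3]
opening: 60.7
finger_force: 15.0
```

```bash
python3 -c "
from wp import *
plan.where('R')"
```

```text
R tcp [87.8  1.  12.7] F [-0.9  1.4  1.7] j [ 0.67  0.9  -0.61  2.22  2.04  0.45  1.35]
```

Emit:
{"api": "arm_command", "payload": {
  "commands": [
    [-0.05,0,0.05,0,0,0,0.5],
    [-0.05,0,0.1,0,0,0,0.5],
    [-0.05,0,0.1,0,0,0,0.5]
  ]
}}

```text
time_s: 24.28
tcp_pos: [504.4, -182.7, 84.2]
tcp_rot: [0.105, -0.661, 0.734, -0.117]
ft_force: [-4.9, 0.4, 12.2]
opening: 60.9
finger_force: 15.0
```

```bash
python3 -c "
from wp import *
plan.where('R')"
```

```text
R tcp [87.7  1.1 12.4] F [-0.9 -0.1 13.1] j [ 0.67  0.9  -0.61  2.22  2.05  0.45  1.35]
```

Emit:
{"api": "arm_command", "payload": {
  "commands": [
    [0,0,-0.1,0,0,0,0.5],
    [0,0,-0.1,0,0,0,-0.6],
    [0,0,-0.1,0,0,0,-0.6],
    [0,0,-0.1,0,0,0,-0.6]
  ]
}}

```text
time_s: 24.78
tcp_pos: [504.5, -183.0, 84.2]
tcp_rot: [0.104, -0.66, 0.734, -0.116]
ft_force: [-0.1, 0.4, 0.2]
opening: 70.7
finger_force: 0.0
```

Emit:
{"api": "arm_command", "payload": {
  "commands": [
    [0,0,-2,0,0,0,-0.6],
    [0,0,-4.2,0,0,0,-0.6],
    [0,-3,-4.2,0,0,0,1],
    [0,-5.7,-4.2,0,0,0,1],
    [0,-5.7,-4.2,0,0,0,1]
  ]
}}

```text
time_s: 25.4
tcp_pos: [547.7, -187.3, 143.0]
tcp_rot: [0.105, -0.661, 0.734, -0.118]
ft_force: [-0.7, 0.0, 0.0]
opening: 42.6
finger_force: 0.0
```

Emit:
{"api": "arm_command", "payload": {
  "commands": [
    [0,0,0,0,0,0,1],
    [0,0,0,0,0,0,1],
    [0,0,0,0,0,0,1],
    [0,0,0,0,0,0,1]
  ]
}}

```text
time_s: 25.9
tcp_pos: [545.0, -187.3, 141.6]
tcp_rot: [0.104, -0.66, 0.735, -0.116]
ft_force: [-0.7, 0.4, 0.4]
opening: 2.7
finger_force: 0.0
```

```bash
python3 -c "
from wp import *
plan.where('R');plan.go(plan.laneR('R',145,13,.8));print(env.state()['opening'])"
```

```text
R tcp [144.3   0.8  54.4] F [-0.6  0.4  0.6] j [ 0.43  0.74 -0.24  2.09  1.48  0.11  1.85]
target [ 558.3 -188.7  102.4] row [-0.   -0.07  4.14] [ 0.001 -0.    -0.001] t 25.9 dist 41 deg 0.0
2.729688837348497
```

Emit:
{"api": "arm_command", "payload": {
  "commands": [
    [0,0,1,0,0,0,1],
    [0,0,2.2,0,0,0,1],
    [0,0,3.4,0,0,0,1],
    [0,0,4.1,0,0,0,1],
    [0,0,4.1,0,0,0,1]
  ]
}}

```text
time_s: 26.52
tcp_pos: [557.7, -188.6, 102.4]
tcp_rot: [0.104, -0.66, 0.735, -0.116]
ft_force: [-0.2, 0.5, -0.0]
opening: 0.6
finger_force: 0.0
```

```bash
python3 -c "
from wp import *
plan.where('R');plan.go(plan.laneR('R',145,13,.8))"
```

```text
R tcp [144.4   0.8  13.1] F [-0.2  0.5  0. ] j [ 0.5   0.84 -0.37  2.07  1.79  0.22  1.57]
target [ 558.3 -188.7  102.4] row [ 0.   -0.06  0.01] [ 0.001 -0.    -0.001] t 26.52 dist 1 deg 0.0
```

Emit:
{"api": "arm_command", "payload": {
  "commands": [
    [0,0.4,0,0,0,0,1],
    [0,0.8,0,0,0,0,1],
    [0,1.1,0,0,0,0,1],
    [0,1.4,0,0,0,0,1],
    [0,1.7,0,0,0,0,1]
  ]
}}

```text
time_s: 27.15
tcp_pos: [542.5, -186.9, 98.0]
tcp_rot: [0.105, -0.661, 0.734, -0.117]
ft_force: [1.9, -0.6, 1.5]
opening: 0.3
finger_force: 1.1
```

Emit:
{"api": "arm_command", "payload": {
  "commands": [
    [0,0.3,0,0,0,0,1],
    [0,0.6,0,0,0,0,1],
    [0,0.9,0,0,0,0,1],
    [0,1.2,0,0,0,0,1],
    [0,1.5,0,0,0,0,1]
  ]
}}

```text
time_s: 27.78
tcp_pos: [528.0, -185.3, 93.2]
tcp_rot: [0.105, -0.661, 0.734, -0.117]
ft_force: [2.8, 0.6, 4.0]
opening: 0.3
finger_force: 2.3
```

```bash
python3 -c "
from wp import *
plan.where('R')"
```

```text
R tcp [113.1   1.   13.6] F [3.8 0.9 2.9] j [ 0.6   0.87 -0.52  2.15  1.96  0.36  1.42]
```

Emit:
{"api": "arm_command", "payload": {
  "commands": [
    [0,0.08,0,0,0,0,1],
    [0,0.16,0,0,0,0,1],
    [0,0.24,0,0,0,0,1],
    [0,0.32,0,0,0,0,1],
    [0,0.4,0,0,0,0,1]
  ]
}}

```text
time_s: 28.4
tcp_pos: [524.3, -185.0, 92.0]
tcp_rot: [0.105, -0.661, 0.734, -0.117]
ft_force: [2.7, -1.0, 5.3]
opening: 0.2
finger_force: 2.4
```

Emit:
{"api": "arm_command", "payload": {
  "commands": [
    [0,0.08,0,0,0,0,1],
    [0,0.16,0,0,0,0,1],
    [0,0.24,0,0,0,0,1]
  ]
}}

```text
time_s: 28.78
tcp_pos: [522.1, -184.7, 91.3]
tcp_rot: [0.105, -0.661, 0.734, -0.117]
ft_force: [2.6, -0.5, 5.4]
opening: 0.6
finger_force: 2.4
```

Emit:
{"api": "arm_command", "payload": {
  "commands": [
    [0,0.07,0,0,0,0,1],
    [0,0.14,0,0,0,0,1],
    [0,0.2,0,0,0,0,1]
  ]
}}

```text
time_s: 29.15
tcp_pos: [520.3, -184.5, 90.7]
tcp_rot: [0.105, -0.661, 0.734, -0.117]
ft_force: [3.1, -0.2, 5.2]
opening: 0.6
finger_force: 2.5
```

```bash
python3 -c "
from wp import *
plan.where('R')"
```

```text
R tcp [104.9   1.   13.6] F [4.5 0.1 4. ] j [ 0.62  0.88 -0.55  2.17  1.99  0.39  1.39]
```

Emit:
{"api": "arm_command", "payload": {
  "commands": [
    [0,0.07,0,0,0,0,1],
    [0,0.14,0,0,0,0,1],
    [0,0.2,0,0,0,0,1]
  ]
}}

```text
time_s: 29.52
tcp_pos: [518.9, -184.3, 90.2]
tcp_rot: [0.105, -0.661, 0.734, -0.117]
ft_force: [5.1, -1.1, 5.7]
opening: 0.3
finger_force: 3.3
```

Emit:
{"api": "arm_command", "payload": {
  "commands": [
    [0,0.07,0,0,0,0,1],
    [0,0.14,0,0,0,0,1],
    [0,0.2,0,0,0,0,1]
  ]
}}

```text
time_s: 29.9
tcp_pos: [518.8, -184.3, 90.3]
tcp_rot: [0.106, -0.661, 0.734, -0.119]
ft_force: [8.3, -1.0, 5.7]
opening: 0.8
finger_force: 4.7
```

Emit:
{"api": "arm_command", "payload": {
  "commands": [
    [0,0.07,0,0,0,0,1],
    [0,0.14,0,0,0,0,1]
  ]
}}

```text
time_s: 30.15
tcp_pos: [518.8, -184.3, 90.3]
tcp_rot: [0.107, -0.66, 0.734, -0.119]
ft_force: [9.7, -1.0, 6.8]
opening: 0.4
finger_force: 5.8
```

Hard stop felt here too. It is about 7 mm further up the lane than on the left, which agrees with the images. Backing off and lifting clear.

Emit:
{"api": "arm_command", "payload": {
  "commands": [
    [0,-0.8,0,0,0,0,1],
    [0,-1.5,0,0,0,0,1],
    [0,-1.5,-3,0,0,0,1],
    [0,-1.5,-7,0,0,0,1],
    [0,-1.5,-10,0,0,0,1]
  ]
}}

```text
time_s: 30.78
tcp_pos: [500.4, -184.2, 181.4]
tcp_rot: [0.103, -0.66, 0.735, -0.119]
ft_force: [0.3, -0.2, 0.1]
opening: 0.6
finger_force: 0.0
```

```bash
python3 -c "
from wp import *
plan.where('R');plan.go((np.array([420,30,300]),fk(env.state()['joint_pos'],sg,p)[1].as_matrix()))"
```

```text
R tcp [114.2  -0.7 106. ] F [ 0.4 -0.2 -0. ] j [ 0.53  0.64 -0.36  2.19  1.42  0.17  1.91]
target [420  30 300] row [-20.36   6.07 -14.59] [-0.001  0.021 -0.001] t 30.77 dist 258 deg 1.0
```

Emit:
{"api": "arm_command", "payload": {
  "commands": [
    [-5,0,-2,-0.04,0.027,0.17,1],
    [-10,0,-4,-0.08,0.053,0.33,1],
    [-15,0,-6,-0.12,0.08,0.5,1],
    [-20,0,-7,-0.12,0.08,0.5,1],
    [-25,0,-7,-0.12,0.08,0.5,1]
  ]
}}

```text
time_s: 31.4
tcp_pos: [506.3, 68.8, 246.4]
tcp_rot: [0.062, -0.457, 0.884, -0.071]
ft_force: [0.3, -0.8, -0.3]
opening: 0.5
finger_force: 0.0
```

Run:
```python
from sim import *
g=env.get_image("top");s=env.get_image("side")
f=lambda im,x,y,w,h,k:plan.cv2.resize(im[y:y+h,x:x+w,::-1],None,fx=k,fy=k,interpolation=2)
plan.cv2.imwrite("pics/fin.png",np.vstack([np.hstack([f(g["color"],320,190,75,75,4),f(s["color"],310,140,80,75,4)]),np.hstack([f(g["color"],200,170,75,70,4),f(s["color"],260,245,80,70,4)])]))
```

```text
(no output)
```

View pics/fin.png

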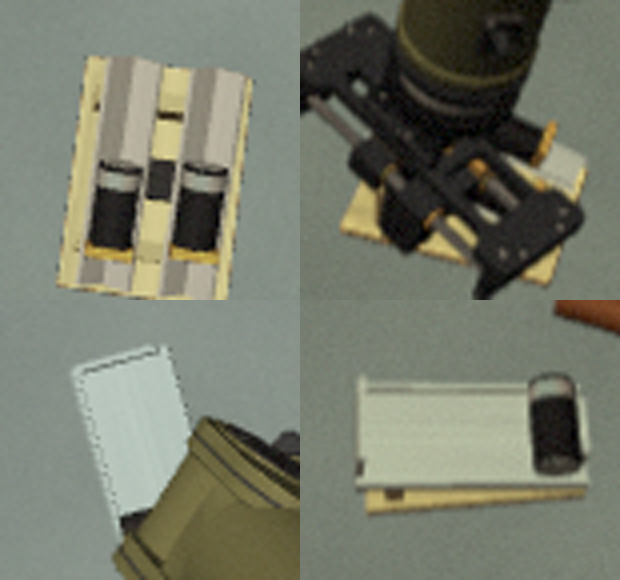

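Both cells lie in the lanes against their brass stops, at crop (110,255) and (195,255). cell_c rests at the low end of the track, at (555,425) in the side view. The robot touches nothing, so I'm handing the job in.

```bash
python3 -c "
from station import env
print(env.job_done())"
```

```text
the job is handed in; nothing more can be done
None
```

I handed the job in at about 31 s of the 72 s: by feel and the last picture, cell_a (left lane) and cell_b (right lane) rest against their stops and cell_c is at the end of the track; the hand-in returned no verdict.

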